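Hang the parts can in its bayonet ring and lock it

TASK

Hang the empty sheet-steel parts can in the ring of the hanger stand: lower it with its two lugs through the two gaps in the ring's lip onto the spring seat, press lightly and turn it clockwise (seen from above) until the lugs drop into the locking notches, then leave it hanging there fully home, upright and released. Feel for the notches: do not press the spring seat down to its stop, do not wrench the seat round or ram the can against the stand, and leave the case, the tin and the bin where they are.

Things in the scene. Friction and masses are not known exactly. Their poses are not given: they have to be found in the camera images.
- can: Empty round sheet-steel can, 71 mm diameter, 75 mm tall to its rim, the foot tapering to 54 mm diameter over the lowest 16 mm; 0.2 to 0.35 kg. Origin: centre of its underside, z up. Two lugs stick out towards its +x and -x; above the rim a bridge handle runs along x, right over the lugs. A half turn about z leaves it the same.
- handle (a point): Centre of the can's handle bar, on the can's axis 108 mm above its underside; axes as the can's. The flat bar is 72 mm long (x), 12 mm wide (y) and 20 mm high, on an upright strip at each end; the 23 mm between rim and bar are free.
- lug (a point): Centre of the can's +x lug, 43 mm above the underside and 43 mm from the axis. Both lugs are 12 mm wide (y), 6 mm thick (40 to 46 mm above the underside) and reach 53 mm from the axis.
- stand: Fixed hanger stand: foot plate 6 mm thick, slotted upright 118 mm tall on its -x side, carrying a level ring of 124 mm outer diameter. Origin: on the ring's vertical axis at table height. The can's origin is 65 mm above this one when its lugs lie on the unpressed spring seat, 58 mm when they lie in the notches.
- ring_mouth (a point): Centre of the ring's mouth, on its axis, level with the top of its inward lip, 118.5 mm above the table; axes as the stand's. The lip is 4 mm thick, inner radius 39.5 mm, cut away by two entry gaps towards the stand's +x and -x, 18 mm wide at the lip's inner edge and widening outwards.
- seat_top (a point): Point on the ring axis, level with the unpressed spring seat, 105 mm above the table, 9.5 mm below the lip's underside; axes as the stand's. The seat is an annulus of inner radius 38.5 mm. Its two opposite locking notches, 7 mm deep and 16 mm wide at the inner edge, lie hidden below the lip 30 to 81 degrees clockwise (from above) of the entry gaps: it differs each time and must be felt.
- ring_seat (a joint): How far the spring seat is pressed down (m): 0 up, 0.008 on its stop; keep it under 7 mm. It stays up until about 5 N press on it (the can's weight alone does not move it), then gives 0.65 N per mm. When lugs that press it down come over the notches, the seat springs up round them and this goes to 0.
- ring_twist (a joint): How far the seat is dragged round (rad, + clockwise from above) against a torsion spring of 8 N m per rad; 0 at rest. Lugs sliding on the seat drag it a few hundredths; turning on with the lugs in the notches wrenches it. It must stay within 0.07 rad (0.56 N m) either way.
- case: Bystander: flat dark wooden case, 90 x 150 x 52 mm, origin under its centre.
- tin: Bystander: round blue tin, 103 mm diameter, 60 mm high, origin under its centre.
- bin: Bystander: open sheet-steel bin, 130 x 90 x 50 mm, origin under its centre.

How it is judged:
On the way, in this order (a step that is already met when the one before it is completed fails the run):
1. the can hangs in the ring with its lugs through the entry gaps, on the spring seat (horizontal distance between can and stand below 0.005 m and z of can in the frame of stand below 0.0675 m and angle between the x axis of can and the x axis of stand, either way round below 0.25 rad), for 0.1 s.
2. the can has been turned clockwise and its lugs have dropped into the locking notches (horizontal distance between can and stand below 0.005 m and z of can in the frame of stand below 0.0605 m and angle between the x axis of can and the x axis of stand, either way round above 0.38 rad and value of joint ring_seat below 0.0015 m), for 0.2 s.
At the end, for the whole second after the job is handed in: The can hangs at rest and released in the ring, upright within 0.06 rad, centred within 5 mm, turned at least 0.38 rad from the entry gaps, its lugs down in the notches (origin 55 to 60.5 mm above the stand's origin) and the spring seat up (pressed less than 1.5 mm) (all of step 2 and z of can in the frame of stand above 0.055 m and angle between can's own z axis and vertical below 0.06 rad and linear speed of can below 0.02 m/s); the robot touches nothing.
It fails at once if the spring seat is pressed beyond 7 mm, to its stop (value of joint ring_seat above 0.007 m).
It fails at once if the seat is wrenched round beyond 0.07 rad either way (value of joint ring_twist above 0.07 rad or value of joint ring_twist below -0.07 rad).
It fails at once if the can is rammed against the stand with more than 25 N (contact force between can and stand above 25 N).
It fails at once if the case, the tin or the bin is moved by more than 20 mm (distance of any of case, tin, bin from where it was at the start of the episode above 0.02 m).
It also fails if it takes over 69 s, if anything falls off the work surface, if the arm or the gripper's body presses on something with over 40 N, if the wrist force passes 120 N, or if a joint passes its speed limit or range.

ROBOT

A 7-joint arm with a two-finger parallel gripper is mounted at the origin on the work surface. World frame = base frame: x ahead of the robot, y to its left, z up, the work surface at z = 0. Lengths are in m, angles in rad, forces in N, time in s.
With the tool pointing down it reaches from about 0.425 to 1.025 m from the base axis. Payload 3.6 kg.
Tool frame: the origin (TCP) lies midway between the tips of the shut fingers; the grasp point (between the pads) lies 19 mm behind it; z points along the fingers, x is the direction in which the jaws open and shut, and the axes are right-handed (so a half turn about z gives the same grasp; the last joint's range is limited). The gripper opens to 85 mm and grips with 20 to 120 N. Pads are 22 mm wide; open, the fingers measure 114 mm over their backs; the gripper's body (76 mm by 85 mm) begins 54 mm behind the grasp point. The pads swing forward as they close: fully open they stand 13 mm farther back than shut.
Start: joints at [1.157, 0.591, 0.048, 1.609, -0.033, 0.943, -0.034], TCP at [0.229, -0.688, 0.231] pointing down, gripper open.
Joint ranges: [-2.69, 2.69], [-0.47, 2.24], [-1.27, 1.36], [0.19, 2.51], [-1.53, 4.68], [0.08, 2.07], [-3.09, 3.09]. Speed limits (rad/s): [2.57, 2.57, 3.14, 3.14, 3.14, 3.14, 3.14].

INTERFACE

Orientations are given as [roll, pitch, yaw] about the fixed x, y, z axes, in that order (R = Rz(yaw) Ry(pitch) Rx(roll)).
In Python, from station import robot gives the robot as it stands.
- The arm moves only by the tool jog_arm, never from a script. Its argument "commands" is text: rows parted by semicolons, each of 7 numbers parted by spaces: the closure, from 0 (fully open) to 1 (shut), then the shift along the tool's x, y, z scaled (see below), then the turn, a rotation vector about the tool's x, y, z scaled (see below). In form: claw tx ty tz wx wy wz; .... A call has 1 to 8 rows; each row shifts and turns the pose as measured when the row begins, along the tool's axes as they then stand; what a row does not reach is not made up. The controller multiplies each number of a shift by 0.04 m and each number of a turn by 0.08 rad. A row lasts 1/10 s, in which the tool goes at most 50 mm and 8.59 degrees, less where a joint would pass 70% of its speed; a pose out of reach is approached as far as the arm can. A call with a number of a shift or a turn outside -1 to 1 is refused whole. A call with a gripper value outside its range is refused whole. The fingers move at their own pace and stop on an object; the grip force is fixed at half the most. Time passes only in rows, so rows that do not move let the fingers close. It gives the time, the measured TCP pose, the force and the opening at its end, in the units of the state.
- robot.observe(): the state, without advancing time (a new reading comes with each control period).
- robot.camera(name): name is "scene" or "top" or "wrist"; returns (picture, depth): 384x512x3 uint8, red, green, blue; 384x512 float32, m along the optical axis (not along the pixel's ray), 0 where there is no reading.
- robot.get_calibration(name): a dict with "K" (3x3 intrinsics, pixels), "cam_to_world" (4x4, takes a point from camera to world coordinates); the wrist camera has in their place "mount" (4x4, takes a point from camera to tool coordinates, whose origin is the TCP and whose axes are the tool frame's). Camera axes: x right, y down, z forward; pixel columns grow to the right and rows downward; lengths in m; the calibration is good to about 2 mm. The wrist camera is an equidistant fisheye: a pixel r from the principal point sees the ray r / f radians off the axis. A picture is of the moment at which its call begins: read the wrist's pose just before it. get_calibration takes no time and is no camera call.
- robot.hand_in(): hands the job in, once; it reports no verdict.
The state is a dict: "time_s": time; "joints": joint angles; "qd": joint speeds; "tau": joint torques, N m; "ee_pos": TCP position; "orientation": TCP orientation; "contact_force": force on the tool from outside, world axes, zero at the start; "wrist_torque": the same for the moment, N m; "gripper_width": finger opening in m.
Only numpy, scipy, OpenCV 4.12 (cv2) and the standard library are available. Lean on these libraries where they do the work, as an engineer would, in place of code of your own. Each camera call takes 0.05 s, during which the arm holds its last target.

## Working session

There is one attempt and no reset: what is moved stays moved. The work goes in short steps, Python scripts to look and compute and a tool call to move; the robot and the scene stay as the last step left them, time stands still between calls to the robot, and variables do not carry over. Pictures are saved under pics/ and viewed, and the job is handed in when it is done.

Besides the shell and the picture viewer there is one more tool, called after ">>>" as name(argument=value, ...) on one line, values as JSON. jog_arm: Moves the arm, as the interface text tells. Its arguments: {"type":"object","properties":{"commands":{"type":"string"}},"required":["commands"]}

```bash
mkdir -p pics; ls
python3 - <<'E'
from station import robot
import cv2,numpy as np
s=robot.observe(); print(s)
for n in ["scene","top","wrist"]:
    im,d=robot.camera(n); c=robot.get_calibration(n); print(n,{k:np.round(v,4).tolist() if not isinstance(v,str) else v for k,v in c.items()})
    cv2.imwrite(f"pics/{n}0.png",im[:,:,::-1]); np.save(f"pics/{n}0.npy",d)
a=[cv2.imread(f"pics/{n}0.png") for n in ["scene","top"]]
E
```

```text
pics
{'time_s': 0.0, 'joints': array([ 1.15649896,  0.5921122 ,  0.04824775,  1.60985628, -0.03328812,
        0.94267728, -0.03370048]), 'qd': array([ 0.00145226,  0.00166971,  0.00074149, -0.00224597,  0.00040955,
       -0.00030137,  0.00142175]), 'tau': array([ 3.12971069e-04, -5.48696244e+01,  1.54671583e+00, -1.98127949e+01,
        9.42227634e-03,  8.93145829e-03,  1.16446449e-05]), 'ee_pos': array([ 0.22837909, -0.68720637,  0.23013186]), 'orientation': array([ 3.14148504e+00,  2.24713711e-03, -1.24986968e+00]), 'contact_force': array([ 0.20973671,  0.0185886 , -0.4794901 ]), 'wrist_torque': array([ 0.01575397, -0.00474592, -0.00311223]), 'gripper_width': 0.08556531804209391}
scene {'K': [[372.8892, 0.0, 245.3832], [0.0, 372.8892, 196.8887], [0.0, 0.0, 1.0]], 'cam_to_world': [[-0.3489, 0.504, -0.7901, 1.4095], [0.937, 0.2015, -0.2852, 0.3779], [0.0154, -0.8399, -0.5426, 0.6893], [0.0, 0.0, 0.0, 1.0]]}
top {'K': [[419.1575, 0.0, 257.3574], [0.0, 419.1575, 190.136], [0.0, 0.0, 1.0]], 'cam_to_world': [[0.0229, -0.9968, 0.0765, 0.483], [-0.9992, -0.0203, 0.0347, 0.073], [-0.0331, -0.0772, -0.9965, 1.0447], [0.0, 0.0, 0.0, 1.0]]}
wrist {'K': [[297.3186, 0.0, 251.7415], [0.0, 297.3186, 196.6193], [0.0, 0.0, 1.0]], 'mount': [[1.0, 0.0001, -0.0006, -0.001], [0.0001, 0.9614, 0.2753, -0.069], [0.0006, -0.2753, 0.9614, -0.142], [0.0, 0.0, 0.0, 1.0]]}
```

View pics/scene0.png

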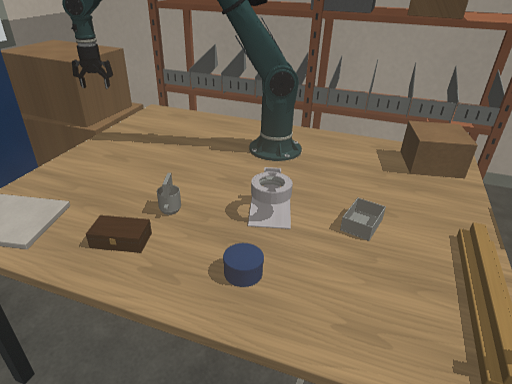

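View pics/top0.png

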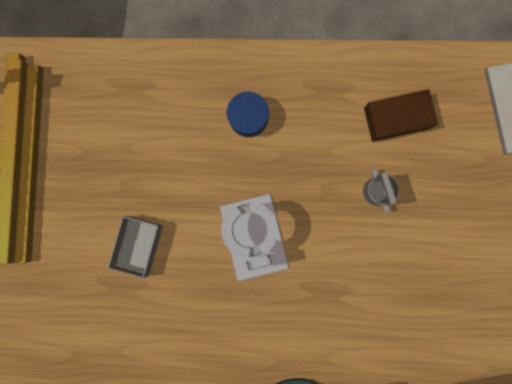

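View pics/wrist0.png

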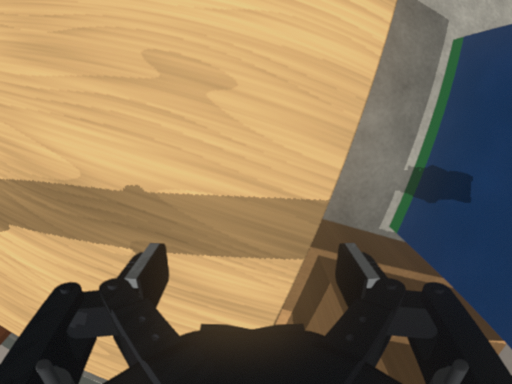

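The scene view shows the can at (168,195), the stand at (271,195), the case at (120,233), the tin at (243,264) and the bin at (362,218). In the top view the can is at (381,190) with its handle running roughly (377,172)–(390,208). The ring is at (252,232), with its gaps at about (243,210) and (257,252). Next I'll get metric positions.

```bash
cat > h.py <<'E'
import numpy as np,cv2
from station import robot
def cloud(name,d):
    c=robot.get_calibration(name);K=c["K"];T=c["cam_to_world"]
    v,u=np.mgrid[:d.shape[0],:d.shape[1]]
    P=np.stack([(u-K[0,2])/K[0,0]*d,(v-K[1,2])/K[1,1]*d,d],-1)
    return P@T[:3,:3].T+T[:3,3]
E
python3 - <<'E'
from h import *
np.set_printoptions(precision=4,suppress=True)
import cv2
im=cv2.imread("pics/top0.png")
W=cloud("top",np.load("pics/top0.npy"))
z=W[...,2]
print("table z",np.median(z[280:380,300:500]))
def comp(m,n):
    P=W[m]; 
    (c,s,a)=cv2.minAreaRect((P[:,:2]*1000).astype(np.float32)); print(n,len(P),"mean",P.mean(0),"rect",c,s,a)
    q=P[:,:2]-P[:,:2].mean(0); w,v=np.linalg.eigh(q.T@q/len(q)); print("   pca ax",v[:,1],np.degrees(np.arctan2(v[1,1],v[0,1])),np.sqrt(w))
R=np.zeros(z.shape,bool);R[160:220,350:410]=1
for lo,hi in [(0.09,.13),(.105,.125),(.06,.09),(.035,.05)]: comp(R&(z>lo)&(z<hi)&(z>0),("can",lo,hi))
R[:]=0;R[190:285,210:295]=1
for lo,hi in [(0.112,.13),(0.1,.11),(.003,.015)]: 
    m=R&(z>lo)&(z<hi); comp(m,("stand",lo,hi))
# enlarge
a=cv2.resize(im[160:220,350:410],None,fx=7,fy=7,interpolation=cv2.INTER_CUBIC)
b=cv2.resize(im[190:285,210:295],None,fx=4.4,fy=4.4,interpolation=cv2.INTER_CUBIC)
cv2.imwrite("pics/zc.png",np.hstack([a,cv2.resize(b,(374,420))]))
rm=R&(z>.112)&(z<.13); P=W[rm]; print(P[:,2].min(),P[:,2].max())
hull=cv2.convexHull((P[:,:2]*1000).astype(np.float32)); print(cv2.minEnclosingCircle((P[:,:2]*1000).astype(np.float32)))
print(np.histogram(z[R],bins=np.arange(0,.14,.005)))
for n,c in [("case",(400,115)),("tin",(248,113)),("bin",(136,246))]: print(n,W[c[1],c[0]])
E
```

```text
table z -0.0007519285596563341
('can', 0.09, 0.13) 257 mean [ 0.5643 -0.1815  0.1141] rect (564.9264526367188, -183.17977905273438) (71.74836730957031, 13.523221969604492) 17.7438907623291
   pca ax [-0.9526 -0.3041] -162.29560444022226 [0.0039 0.021 ]
('can', 0.105, 0.125) 226 mean [ 0.5645 -0.182   0.1159] rect (564.9025268554688, -183.18743896484375) (71.69804382324219, 13.523221969604492) 17.7438907623291
   pca ax [-0.9526 -0.3043] -162.28193053948402 [0.0039 0.0208]
('can', 0.06, 0.09) 169 mean [ 0.5648 -0.1815  0.071 ] rect (566.2041015625, -181.6796875) (67.97699737548828, 70.19233703613281) 35.58717727661133
   pca ax [-0.3228  0.9465] 108.83222875683292 [0.02   0.0274]
('can', 0.035, 0.05) 151 mean [ 0.5643 -0.1819  0.0436] rect (564.6551513671875, -182.95602416992188) (90.85533142089844, 69.31456756591797) 54.007469177246094
   pca ax [-0.9557 -0.2944] -162.87750508353753 [0.0199 0.0351]
('stand', 0.112, 0.13) 1411 mean [0.4591 0.1192 0.1178] rect (449.8992919921875, 120.45417785644531) (155.3163604736328, 121.58012390136719) 1.1671550273895264
   pca ax [-0.9669 -0.255 ] 
[... 384 characters left out ...]
247558594) 1.5949167013168335
   pca ax [-0.967  -0.2546] -165.25068175913256 [0.042  0.0592]
0.11206440972147513 0.12292780022272587
((450.2739562988281, 116.34481048583984), 78.0810546875)
(array([2441, 1251,   11,    0,    0,    0,    1,    2,    1,    0,    0,
          1,    2,    1,    0,    3,    7,    5,    8,   27,  232,  214,
         74, 1217,  124,    0,    0,    0]), array([0.   , 0.005, 0.01 , 0.015, 0.02 , 0.025, 0.03 , 0.035, 0.04 ,
       0.045, 0.05 , 0.055, 0.06 , 0.065, 0.07 , 0.075, 0.08 , 0.085,
       0.09 , 0.095, 0.1  , 0.105, 0.11 , 0.115, 0.12 , 0.125, 0.13 ,
       0.135, 0.14 ]))
case [ 0.7459 -0.2286  0.0512]
tin [0.7437 0.134  0.0585]
bin [0.4172 0.4085 0.0034]
```

View pics/zc.png

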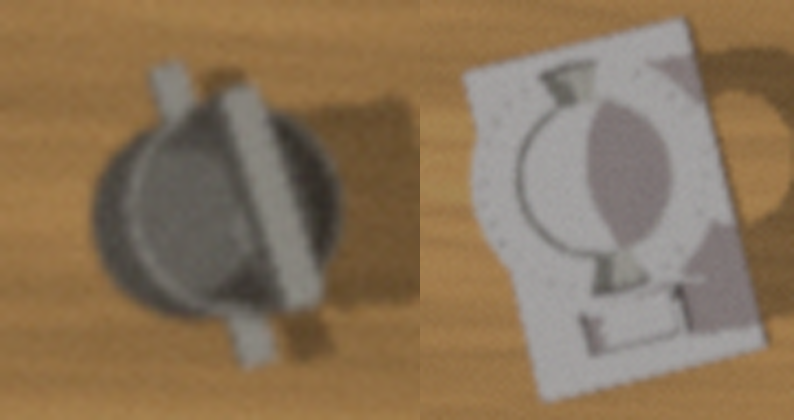

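Run:
```python
from h import *
np.set_printoptions(precision=4,suppress=True)
from scipy.optimize import minimize,least_squares
W=cloud("top",np.load("pics/top0.npy")); W2=cloud("scene",np.load("pics/scene0.npy"))
for nm,W in (("top",W),("scene",W2)):
    P=W.reshape(-1,3); P=P[(abs(P[:,0]-.46)<.12)&(abs(P[:,1]-.12)<.12)]
    r=P[(P[:,2]>.115)&(P[:,2]<.124)][:,:2]
    # ring points: outer 62, inner 39.5 ; count-in-annulus score
    best=None
    for x in np.arange(.44,.49,.001):
        for y in np.arange(.1,.14,.001):
            q=np.hypot(r[:,0]-x,r[:,1]-y); s=((q>.0395)&(q<.062)).sum()-3*(q<.0385).sum()
            if best is None or s>best[0]: best=(s,[(x,y)])
            elif s==best[0]: best[1].append((x,y))
    print(nm,len(r),best[0],np.mean(best[1],0),len(best[1]))
    c=np.mean(best[1],0)
    # gap: seat-level points in annulus
    g=P[(P[:,2]>.095)&(P[:,2]<.111)]; q=g[:,:2]-c; rr=np.hypot(*q.T); k=(rr>.041)&(rr<.055); a=np.arctan2(q[k,1],q[k,0])
    print(" gap pts",k.sum(),"axis deg",np.degrees(np.angle(np.exp(2j*a).mean())/2), np.median(g[k,2]))
    f=P[(P[:,2]>.003)&(P[:,2]<.009)][:,:2]
    (cc,s,an)=cv2.minAreaRect((f*1000).astype(np.float32)); print(" foot",cc,s,an)
    k=P[(P[:,2]>.115)&(P[:,2]<.122)]; print(" ring top z",np.median(k[:,2]))
# can from scene
P=W2.reshape(-1,3); P=P[(abs(P[:,0]-.565)<.06)&(abs(P[:,1]+.183)<.06)&(P[:,2]>.1)&(P[:,2]<.125)]
print("bar scene",cv2.minAreaRect((P[:,:2]*1000).astype(np.float32)),P[:,2].max())
```

```text
top 1341 1223 [0.466 0.121] 1
 gap pts 129 axis deg 15.03007825151906 0.10426187598960368
 foot (459.2312316894531, 121.17048645019531) (238.1352996826172, 239.03103637695312) 0.8370136022567749
 ring top z 0.11791797786629643
scene 452 370 [0.468 0.121] 1
 gap pts 87 axis deg 11.82625314986189 0.10442390672678814
 foot (470.8251953125, 125.21760559082031) (207.2180633544922, 236.6026153564453) 4.884465217590332
 ring top z 0.11835513550696564
bar scene ((566.0719604492188, -183.14633178710938), (76.94672393798828, 13.190171241760254), 18.817251205444336) 0.12004217852981613
```

>>> jog_arm(commands="0 0 -1 0 0 0 -1; 0 0 -1 0 0 0 -1; 0 0 -1 0 0 0 -1; 0 0 -1 0 0 0 -1; 0 0 -1 0 0 0 -1; 0 0 -1 0 0 0 -1; 0 0 -1 0 0 0 -1; 0 0 -1 0 0 0 -1")

```text
time_s: 0.95
ee_pos: [0.4848, -0.5099, 0.2249]
orientation: [3.136, 0.008, -0.603]
contact_force: [0.9, -0.9, 0.2]
gripper_width: 0.0852
```

```bash
cat >> h.py <<'E'
from scipy.spatial.transform import Rotation as Ro
def plan(tp,tyaw,n,claw,tilt=(np.pi,0)):
    s=robot.observe(); R=Ro.from_euler("xyz",s["orientation"]); Rt=Ro.from_euler("xyz",[tilt[0],tilt[1],tyaw])
    rv=(R.inv()*Rt).as_rotvec(); ang=(tyaw-s["orientation"][2])
    dw=np.array(tp)-s["ee_pos"]; print("t",s["time_s"],"pos",s["ee_pos"],"eul",s["orientation"],"dw",dw,"rv",rv,"F",s["contact_force"],"M",s["wrist_torque"],"w",s["gripper_width"])
    # yaw done as -z rotations spread equally; tilt corrected likewise
    rows=[];Rc=R
    for i in range(n):
        st=Rc.inv().apply(dw/n)/.04
        w=rv/n/.08
        rows.append(" ".join(f"{v:.2f}" for v in [claw,*st,*w])); Rc=Rc*Ro.from_rotvec(rv/n)
    print(";  ".join(rows))
E
python3 - <<'E'
from h import *
np.set_printoptions(precision=4,suppress=True)
plan([.55,-.25,.26],-.603+2.48/4,8,0)
E
```

```text
t 0.95 pos [ 0.4848 -0.5099  0.2249] eul [ 3.1359  0.0084 -0.6031] dw [0.0652 0.2599 0.0351] rv [ 0.0029  0.0099 -0.6201] F [ 0.9426 -0.922   0.2001] M [-0.0154 -0.0579 -0.0051] w 0.08519373135636606
0.00 -0.29 -0.78 -0.11 0.00 0.02 -0.97;  0.00 -0.23 -0.80 -0.11 0.00 0.02 -0.97;  0.00 -0.17 -0.82 -0.11 0.00 0.02 -0.97;  0.00 -0.10 -0.83 -0.11 0.00 0.02 -0.97;  0.00 -0.04 -0.84 -0.11 0.00 0.02 -0.97;  0.00 0.03 -0.84 -0.11 0.00 0.02 -0.97;  0.00 0.09 -0.83 -0.11 0.00 0.02 -0.97;  0.00 0.15 -0.82 -0.11 0.00 0.02 -0.97
```

>>> jog_arm(commands="0 -0.29 -0.78 -0.11 0 0.02 -1; 0 -0.23 -0.80 -0.11 0 0.02 -1; 0 -0.17 -0.82 -0.11 0 0.02 -1; 0 -0.10 -0.83 -0.11 0 0.02 -1; 0 -0.04 -0.84 -0.11 0 0.02 -1; 0 0.03 -0.84 -0.11 0 0.02 -1; 0 0.09 -0.83 -0.11 0 0.02 -1; 0 0.15 -0.82 -0.11 0 0.02 -1")

```text
time_s: 1.75
ee_pos: [0.5483, -0.2333, 0.2583]
orientation: [3.141, -0.001, 0.074]
contact_force: [0.8, -0.1, 0.0]
gripper_width: 0.0854
```

>>> jog_arm(commands="0 0 0 0 0 0 -1; 0 0 0 0 0 0 -1; 0 0 0 0 0 0 -1; 0 0 0 0 0 0 -1; 0 0 0 0 0 0 -1; 0 0 0 0 0 0 -1; 0 0 0 0 0 0 -1; 0 0 0 0 0 0 -1")

```text
time_s: 2.55
ee_pos: [0.5492, -0.2195, 0.2597]
orientation: [3.141, -0.003, 0.766]
contact_force: [-0.3, 0.4, 0.3]
gripper_width: 0.0855
```

>>> jog_arm(commands="0 0 0 0 0 0 -1; 0 0 0 0 0 0 -1; 0 0 0 0 0 0 -1; 0 0 0 0 0 0 -1; 0 0 0 0 0 0 -1; 0 0 0 0 0 0 -1; 0 0 0 0 0 0 -1; 0 0 0 0 0 0 -1")

```text
time_s: 3.35
ee_pos: [0.5469, -0.2167, 0.2592]
orientation: [-3.141, -0.0, 1.442]
contact_force: [-0.2, -0.3, 0.2]
gripper_width: 0.0853
```

Run:
```python
from h import *
np.set_printoptions(precision=4,suppress=True)
plan([.565,-.183,.25],1.88,8,0)
print(robot.observe()["joints"])
im,d=robot.camera("wrist"); cv2.imwrite("pics/w1.png",im[:,:,::-1]);np.save("pics/w1.npy",d)
```

```text
t 3.35 pos [ 0.5469 -0.2167  0.2592] eul [-3.1405 -0.      1.4418] dw [ 0.0181  0.0337 -0.0092] rv [-0.0011 -0.0002 -0.4382] F [-0.2497 -0.2528  0.1783] M [ 0.0719 -0.0356 -0.0289] w 0.0852883966992949
0.00 0.11 0.04 0.03 -0.00 -0.00 -0.68;  0.00 0.11 0.05 0.03 -0.00 -0.00 -0.68;  0.00 0.11 0.05 0.03 -0.00 -0.00 -0.68;  0.00 0.10 0.06 0.03 -0.00 -0.00 -0.68;  0.00 0.10 0.07 0.03 -0.00 -0.00 -0.68;  0.00 0.10 0.07 0.03 -0.00 -0.00 -0.68;  0.00 0.09 0.08 0.03 -0.00 -0.00 -0.68;  0.00 0.09 0.08 0.03 -0.00 -0.00 -0.68
[ 0.8099  0.467  -0.7023  1.8749  0.3702  0.9342  1.3775]
```

View pics/w1.png

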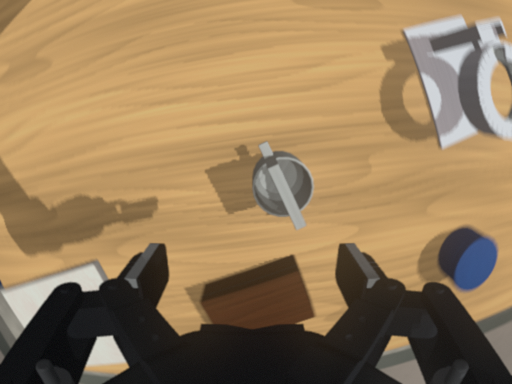

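The wrist view shows the can at (280,185) with its bar running (265,148)–(298,224). The stand is upper right at (470,75), and the tin, case and bin are clear of the path. I'll measure the bar with the wrist camera.

```bash
cat >> h.py <<'E'
def wcloud(d,pos,eul):
    c=robot.get_calibration("wrist");K=c["K"];M=c["mount"]
    v,u=np.mgrid[:d.shape[0],:d.shape[1]]
    x=(u-K[0,2])/K[0,0];y=(v-K[1,2])/K[1,1];th=np.hypot(x,y)+1e-9
    t=np.tan(np.minimum(th,1.45))/th
    P=np.stack([x*t*d,y*t*d,d],-1)
    P=P@M[:3,:3].T+M[:3,3]
    return P@Ro.from_euler("xyz",eul).as_matrix().T+np.array(pos)
E
python3 - <<'E'
from h import *
np.set_printoptions(precision=4,suppress=True)
s=robot.observe()
d=np.load("pics/w1.npy");W=wcloud(d,s["ee_pos"],s["orientation"])
m=np.zeros(d.shape,bool);m[130:240,240:320]=1
z=W[...,2]; print("table",np.median(z[100:130,100:200]))
k=m&(z>.1)&(z<.125); P=W[k]; print(k.sum(),P.mean(0),P[:,2].max(),cv2.minAreaRect((P[:,:2]*1000).astype(np.float32)))
k=m&(z>.07)&(z<.08); P=W[k]; print(k.sum(),cv2.minEnclosingCircle((P[:,:2]*1000).astype(np.float32)))
P=W[:200].reshape(-1,3)
r=P[(abs(P[:,0]-.46)<.12)&(abs(P[:,1]-.12)<.12)&(P[:,2]>.114)&(P[:,2]<.124)]; print(len(r))
E
```

```text
table -0.0008288840938498188
862 [ 0.5603 -0.1832  0.1169] 0.11938126606494628 ((562.9071044921875, -182.3870391845703), (72.68647003173828, 12.211590766906738), 18.1678409576416)
410 ((562.24072265625, -182.0428466796875), 36.238075256347656)
1866
```

>>> jog_arm(commands="0 0.11 0.04 0.2 0 0 -0.75; 0 0.11 0.05 0.2 0 0 -0.75; 0 0.11 0.05 0.2 0 0 -0.75; 0 0.10 0.06 0.2 0 0 -0.75; 0 0.10 0.07 0.2 0 0 -0.75; 0 0.10 0.07 0.2 0 0 -0.75; 0 0.09 0.08 0.2 0 0 -0.75; 0 0.05 0.05 0.2 0 0 -0.6")

```text
time_s: 4.2
ee_pos: [0.5633, -0.183, 0.1938]
orientation: [-3.14, 0.003, 1.923]
contact_force: [-0.1, 0.1, -0.4]
gripper_width: 0.0855
```

Run:
```python
from h import *
np.set_printoptions(precision=4,suppress=True)
plan([.5635,-.183,.14],1.885,3,0)
s=robot.observe();print(s["joints"])
im,d=robot.camera("wrist"); cv2.imwrite("pics/w2.png",im[:,:,::-1]);W=wcloud(d,s["ee_pos"],s["orientation"])
z=W[...,2];k=(abs(W[...,0]-.5635)<.05)&(abs(W[...,1]+.183)<.05)&(z>.1)&(z<.125); P=W[k]; print(k.sum(),cv2.minAreaRect((P[:,:2]*1000).astype(np.float32)))
```

```text
t 4.2 pos [ 0.5633 -0.183   0.1938] eul [-3.1405  0.0031  1.9231] dw [ 0.0002 -0.     -0.0538] rv [-0.0011  0.0031  0.0381] F [-0.0873  0.1338 -0.4026] M [ 0.0227 -0.0123  0.0607] w 0.08548849338678031
0.00 0.00 0.00 0.45 -0.00 0.01 0.16;  0.00 0.00 0.00 0.45 -0.00 0.01 0.16;  0.00 -0.00 0.00 0.45 -0.00 0.01 0.16
[ 0.7785  0.5785 -0.7728  1.9237  0.5349  0.8552  1.6463]
1418 ((563.4403076171875, -182.599365234375), (72.91334533691406, 12.076539039611816), 17.734878540039062)
```

View pics/w2.png

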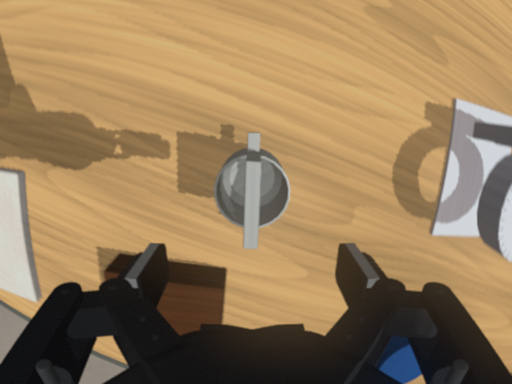

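The bar is centred between the fingers (column 252, rows 135–248) and aligned with them. I'll go down and grip.

>>> jog_arm(commands="0 0 0 0.6 0 0.03 0.25; 0 0 0 0.6 0 0 0.2; 0 0 0 0.6 0 0 0; 0 0 0 0.4 0 0 0; 0 0 0 0.25 0 0 0; 0 0 0 0.1 0 0 0; 0 0 0 0 0 0 0")

```text
time_s: 4.95
ee_pos: [0.5641, -0.1835, 0.0879]
orientation: [-3.141, 0.002, 1.882]
contact_force: [-0.2, 0.4, 0.7]
gripper_width: 0.0855
```

Run:
```python
from h import *
np.set_printoptions(precision=4,suppress=True)
plan([.5635,-.183,.09],1.882,2,0)
```

```text
t 4.95 pos [ 0.5641 -0.1835  0.0879] eul [-3.141   0.002   1.8824] dw [-0.0006  0.0005  0.0021] rv [-0.0006  0.002   0.0004] F [-0.2421  0.398   0.676 ] M [ 0.0403 -0.0355  0.0215] w 0.0854969676616718
0.00 0.01 -0.01 -0.03 -0.00 0.01 0.00;  0.00 0.01 -0.01 -0.03 -0.00 0.01 0.00
```

>>> jog_arm(commands="1 0 0 -0.05 0 0 0; 1 0 0 0 0 0 0; 1 0 0 0 0 0 0; 1 0 0 0 0 0 0; 1 0 0 0 0 0 0; 1 0 0 0 0 0 0; 1 0 0 0 0 0 0; 1 0 0 0 0 0 0")

```text
time_s: 5.75
ee_pos: [0.5663, -0.1838, 0.0933]
orientation: [3.137, 0.005, 1.882]
contact_force: [0.3, -0.4, 0.2]
gripper_width: 0.0106
```

Run:
```python
from h import *
np.set_printoptions(precision=4,suppress=True)
plan([.5635,-.183,.24],1.882,5,1)
```

```text
t 5.75 pos [ 0.5663 -0.1838  0.0933] eul [3.137  0.005  1.8817] dw [-0.0028  0.0008  0.1467] rv [ 0.0045  0.005  -0.0003] F [ 0.2779 -0.3993  0.1629] M [ 0.0259 -0.0071 -0.0331] w 0.01062066483781441
1.00 0.00 -0.01 -0.73 0.01 0.01 -0.00;  1.00 0.01 -0.01 -0.73 0.01 0.01 -0.00;  1.00 0.01 -0.01 -0.73 0.01 0.01 -0.00;  1.00 0.01 -0.01 -0.73 0.01 0.01 -0.00;  1.00 0.01 -0.01 -0.73 0.01 0.01 -0.00
```

>>> jog_arm(commands="1 0 0 -0.5 0.02 0.02 0; 1 0 0 -0.75 0 0 0; 1 0 0 -0.75 0 0 0; 1 0 0 -0.75 0 0 0; 1 0 0 -0.5 0 0 0; 1 0 0 -0.2 0 0 0")

```text
time_s: 6.35
ee_pos: [0.5605, -0.1837, 0.2302]
orientation: [-3.131, -0.004, 1.882]
contact_force: [-0.6, 0.0, -3.7]
gripper_width: 0.0107
```

Run:
```python
from h import *
np.set_printoptions(precision=4,suppress=True)
plan([.49,.0,.25],1.833,5,1)
s=robot.observe();print(s["joints"])
im,d=robot.camera("wrist"); cv2.imwrite("pics/w3.png",im[:,:,::-1]);W=wcloud(d,s["ee_pos"],s["orientation"])
np.save("pics/w3.npy",W)
# in tool frame
Rt=Ro.from_euler("xyz",s["orientation"]).as_matrix(); T=(W-s["ee_pos"])@Rt
m=np.zeros(d.shape,bool); m[100:300,200:300]=1
k=m&(abs(T[...,0])<.05)&(T[...,2]>-.045)&(T[...,2]<.0)
P=T[k]; print(k.sum(),cv2.minAreaRect((P[:,:2]*1000).astype(np.float32)),P.min(0),P.max(0))
k=m&(abs(T[...,0])<.06)&(T[...,2]>.005)&(T[...,2]<.02);P=T[k]; print(k.sum(),cv2.minEnclosingCircle((P[:,:2]*1000).astype(np.float32)),P.min(0),P.max(0))
```

```text
t 6.35 pos [ 0.5605 -0.1837  0.2302] eul [-3.1314 -0.0037  1.8821] dw [-0.0705  0.1837  0.0198] rv [-0.0102 -0.0035  0.0492] F [-0.5578  0.0312 -3.6636] M [ 0.0453 -0.0553 -0.0162] w 0.010743995448088992
1.00 0.98 -0.05 -0.09 -0.03 -0.01 0.12;  1.00 0.98 -0.06 -0.10 -0.03 -0.01 0.12;  1.00 0.98 -0.07 -0.10 -0.03 -0.01 0.12;  1.00 0.98 -0.08 -0.10 -0.03 -0.01 0.12;  1.00 0.98 -0.09 -0.10 -0.03 -0.01 0.12
[ 0.8027  0.5367 -0.7978  1.8904  0.476   0.9265  1.6581]
5456 ((2.015862464904785, -11.898822784423828), (36.767601013183594, 51.966827392578125), 27.23251724243164) [-0.0184 -0.0389 -0.045 ] [ 0.0204  0.0147 -0.0001]
638 ((1.1576119661331177, -3.4882352352142334), 35.69694900512695) [-0.0307 -0.0389  0.0052] [0.0302 0.0192 0.02  ]
```

View pics/w3.png

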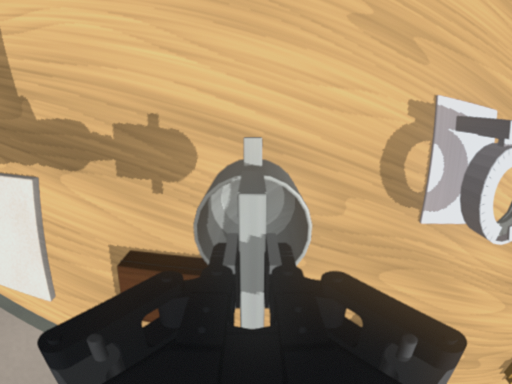

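The can is held, centred across the jaws at column 252 and sitting about 3 mm towards tool −y. The stand is visible on the right at (470,175). I'll approach it and measure it from closer.

>>> jog_arm(commands="1 0.5 -0.05 -0.25 -0.05 -0.01 0.12; 1 0.9 -0.06 -0.25 -0.03 -0.01 0.12; 1 0.9 -0.07 -0.25 -0.03 -0.01 0.12; 1 0.8 -0.08 -0.2 0 0 0.12; 1 0.4 -0.05 -0.1 0 0 0.1; 1 0.1 0 0 0 0 0")

```text
time_s: 7.0
ee_pos: [0.502, -0.0491, 0.2668]
orientation: [-3.13, -0.004, 1.827]
contact_force: [-0.1, 0.7, -3.0]
gripper_width: 0.0108
```

```bash
cat >> h.py <<'E'
def fitring(W,guess=(.467,.121)):
    P=W.reshape(-1,3);P=P[np.isfinite(P).all(1)]; P=P[(np.hypot(P[:,0]-guess[0],P[:,1]-guess[1])<.075)]
    zt=P[(P[:,2]>.112)&(P[:,2]<.125)]; 
    if len(zt)<50: print("few",len(zt));return
    zr=np.median(zt[:,2]); r=zt[abs(zt[:,2]-zr)<.0025][:,:2]
    best=(-1e9,[])
    for x in np.arange(guess[0]-.012,guess[0]+.012,.0005):
        for y in np.arange(guess[1]-.012,guess[1]+.012,.0005):
            q=np.hypot(r[:,0]-x,r[:,1]-y); s=((q>.0395)&(q<.062)).sum()-2*(q<.039).sum()
            if s>best[0]+.5: best=(s,[(x,y)])
            elif s==best[0]: best[1].append((x,y))
    c=np.mean(best[1],0)
    g=P[(P[:,2]>.09)&(P[:,2]<.112)]; q=g[:,:2]-c; rr=np.hypot(*q.T); k=(rr>.043)&(rr<.056); a=np.arctan2(q[k,1],q[k,0])
    print("ring n",len(r),"zr",zr,"c",c,"score",best[0],len(best[1]),"gap n",k.sum(), "deg",np.degrees(np.angle(np.exp(2j*a).mean())/2))
    for lo,hi in ((-60,90),(120,270)):
        b=np.degrees(a); b=np.where(b<-90,b+360,b); kk=(b>lo)&(b<hi)
        if kk.sum(): print("   side",lo,kk.sum(),np.median(b[kk]),b[kk].min(),b[kk].max())
E
python3 - <<'E'
from h import *
np.set_printoptions(precision=4,suppress=True)
fitring(np.load("pics/w3.npy"))
plan([.47,.05,.27],1.833,3,1)
s=robot.observe();print(s["joints"])
im,d=robot.camera("wrist"); cv2.imwrite("pics/w4.png",im[:,:,::-1]);W=wcloud(d,s["ee_pos"],s["orientation"])
np.save("pics/w4.npy",W); fitring(W)
Rt=Ro.from_euler("xyz",s["orientation"]).as_matrix(); T=(W-s["ee_pos"])@Rt
E
```

```text
ring n 1552 zr 0.1179034057600661 c [0.464 0.121] score 1453 1 gap n 81 deg 35.14401457398463
   side -60 81 34.13974907486088 20.09728345430023 54.022733897859105
t 7.0 pos [ 0.502  -0.0491  0.2668] eul [-3.1299 -0.0036  1.8275] dw [-0.032   0.0991  0.0032] rv [-0.0116 -0.0036 -0.0055] F [-0.1268  0.681  -3.0331] M [-0.0139 -0.0227  0.0329] w 0.010835879632911095
1.00 0.87 -0.05 -0.02 -0.05 -0.02 -0.02;  1.00 0.87 -0.05 -0.02 -0.05 -0.02 -0.02;  1.00 0.87 -0.04 -0.03 -0.05 -0.02 -0.02
[ 0.6838  0.3821 -0.8678  2.0286  0.3671  0.905   1.4438]
ring n 4198 zr 0.11790691034793148 c [0.4635 0.1215] score 4040 1 gap n 502 deg 20.09222705826481
   side -60 224 30.4370088884948 11.773370905311857 89.97987214476721
   side 120 221 184.77058143468838 120.49070639315035 202.35022369990708
```

View pics/w4.png

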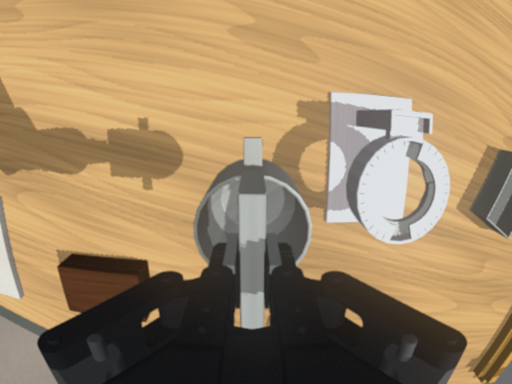

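```bash
cat >> h.py <<'E'
def gap(W,c,a0=15):
    P=W.reshape(-1,3); q=P[:,:2]-c; r=np.hypot(*q.T)
    for side in (0,180):
        a=(np.degrees(np.arctan2(q[:,1],q[:,0]))-a0-side+180)%360-180
        # angular lip edges: at r 42..50, z of top vs below
        for lo,hi in ((.041,.045),(.045,.050)):
            k=(r>lo)&(r<hi)&(abs(a)<32); t=k&(P[:,2]>.1155)&(P[:,2]<.124); l=k&(P[:,2]<.114)
            up=a[t&(a>0)];dn=a[t&(a<0)]
            print(side,lo,"n",t.sum(),l.sum(),"low med",a0+np.median(a[l]),"edges",np.percentile(dn,97) if len(dn) else None,np.percentile(up,3) if len(up) else None,"->",a0+(np.percentile(dn,97)+np.percentile(up,3))/2 if len(up) and len(dn) else None)
E
python3 - <<'E'
from h import *
from scipy.optimize import least_squares
np.set_printoptions(precision=4,suppress=True)
W=np.load("pics/w4.npy"); s=robot.observe()
gap(W,np.array([.4635,.1215]))
print("top"); gap(cloud("top",np.load("pics/top0.npy")),np.array([.466,.121]))
Rt=Ro.from_euler("xyz",s["orientation"]).as_matrix(); T=(W-s["ee_pos"])@Rt
m=np.zeros(T.shape[:2],bool); m[155:250,190:320]=1
# rim top: histogram of z
for lo in np.arange(.004,.024,.002):
    k=m&(T[...,2]>lo)&(T[...,2]<lo+.002); print(round(lo,3),k.sum(),end=" ")
k=m&(T[...,2]>.012)&(T[...,2]<.018)&(np.hypot(T[...,0],T[...,1]+.003)>.03)&(np.hypot(T[...,0],T[...,1]+.003)<.042);P=T[k][:,:2]
f=lambda c:np.hypot(P[:,0]-c[0],P[:,1]-c[1])-.0352
print("\nrim fit",k.sum(),least_squares(f,[0,-.003],loss="soft_l1",f_scale=.001).x, np.median(T[k][:,2]))
# bar top surface pts, excluding fingers
m[:]=0;m[130:330,240:266]=1
k=m&(T[...,2]>-.035)&(T[...,2]<-.022)&(abs(T[...,0])<.012); P=T[k]; print(k.sum(),P.min(0),P.max(0),np.percentile(P,[2,50,98],axis=0))
for lo in np.arange(-.04,-.0,.004):
    kk=m&(T[...,2]>lo)&(T[...,2]<lo+.004)&(abs(T[...,0])<.012); print(round(lo,3),kk.sum(),end=" ")
A=np.c_[P[:,1],np.ones(len(P))]; print("\nbar top slope dz/dy",np.linalg.lstsq(A,P[:,2],rcond=None)[0],"dx/dy",np.linalg.lstsq(A,P[:,0],rcond=None)[0])
E
```

```text
0 0.041 n 67 79 low med 30.819406887738296 edges -14.648886643198908 12.560749366606416 -> 13.955931361703755
0 0.045 n 92 72 low med 29.977091541655227 edges -12.58043270646809 14.247502567571908 -> 15.83353493055191
180 0.041 n 85 75 low med 14.351259084107028 edges -12.757513287873978 14.383212279597648 -> 15.812849495861835
180 0.045 n 105 128 low med 16.869960944038183 edges -13.303093028197424 14.292354980810881 -> 15.494630976306729
top
0 0.041 n 22 23 low med 19.132061904754835 edges -15.701369426023575 14.521759228145266 -> 14.410194901060844
0 0.045 n 24 24 low med 14.362796698979722 edges -15.455270376402211 15.69624687198656 -> 15.120488247792174
180 0.041 n 23 29 low med 8.543894563787546 edges -14.379317537319553 15.112203930011304 -> 15.366443196345877
180 0.045 n 31 24 low med 14.669111105667582 edges -14.391720659937125 15.100929661965518 -> 15.354604501014197
0.004 18 0.006 23 0.008 21 0.01 18 0.012 15 0.014 15 0.016 162 0.018 720 0.02 124 0.022 109 
rim fit 192 [ 0.0006 -0.0025] 0.017591941053722235
3441 [-0.0049 -0.0387 -0.0348] [ 0.0073  0.0332 -0.0221] [[-0.0042 -0.0379 -0.0276]
 [ 0.0012 -0.0086 -0.0245]
 [ 0.0067  0.0307 -0.0232]]
-0.04 38 -0.036 12 -0.032 59 -0.028 2621 -0.024 787 -0.02 58 -0.016 60 -0.012 58 -0.008 43 -0.004 54 
bar top slope dz/dy [ 0.0011 -0.0246] dx/dy [-0.0057  0.0013]
```

Run:
```python
from h import *
np.set_printoptions(precision=4,suppress=True)
plan([.4665,.121,.255],1.836,6,1)
```

```text
t 7.05 pos [ 0.5019 -0.0492  0.2665] eul [-3.1296 -0.004   1.8274] dw [-0.0354  0.1702 -0.0115] rv [-0.012  -0.0041 -0.0086] F [-0.508   0.9321 -2.6999] M [ 0.0901 -0.0242 -0.0465] w 0.010974468092198745
1.00 0.72 0.04 0.05 -0.03 -0.01 -0.02;  1.00 0.72 0.04 0.05 -0.03 -0.01 -0.02;  1.00 0.72 0.04 0.05 -0.03 -0.01 -0.02;  1.00 0.72 0.04 0.05 -0.03 -0.01 -0.02;  1.00 0.72 0.04 0.05 -0.03 -0.01 -0.02;  1.00 0.72 0.04 0.05 -0.03 -0.01 -0.02
```

>>> jog_arm(commands="1 0.5 0.04 0.02 -0.04 -0.02 -0.02; 1 0.75 0.04 0.02 -0.03 -0.01 -0.02; 1 0.75 0.04 0.02 -0.03 -0.01 -0.02; 1 0.75 0.04 0.02 -0.03 -0.01 -0.02; 1 0.7 0.04 0.02 -0.03 -0.01 -0.02; 1 0.5 0.04 0.02 -0.03 -0.01 -0.02; 1 0.2 0 0 0 0 0")

```text
time_s: 7.75
ee_pos: [0.4754, 0.1034, 0.2549]
orientation: [-3.139, 0.004, 1.814]
contact_force: [0.5, -1.0, -2.9]
gripper_width: 0.0107
```

Run:
```python
from h import *
np.set_printoptions(precision=4,suppress=True)
plan([.4665,.121,.225],1.836,4,1); print(robot.observe()["joints"])
im,d=robot.camera("top"); cv2.imwrite("pics/t5.png",cv2.resize(im[130:310,160:400,::-1],None,fx=3,fy=3))
im,d=robot.camera("scene"); cv2.imwrite("pics/s5.png",cv2.resize(im[60:260,180:380,::-1],None,fx=3,fy=3))
```

```text
t 7.75 pos [0.4754 0.1034 0.2549] eul [-3.1395  0.0042  1.8136] dw [-0.0089  0.0176 -0.0299] rv [-0.0021  0.0041 -0.0224] F [ 0.5472 -0.9502 -2.9019] M [ 0.026  -0.0334  0.0423] w 0.010658298361341703
1.00 0.12 -0.03 0.19 -0.01 0.01 -0.07;  1.00 0.12 -0.03 0.19 -0.01 0.01 -0.07;  1.00 0.12 -0.03 0.19 -0.01 0.01 -0.07;  1.00 0.12 -0.03 0.19 -0.01 0.01 -0.07
[ 0.3853  0.3709 -0.8806  2.0826  0.3838  0.8568  1.0937]
```

View pics/s5.png

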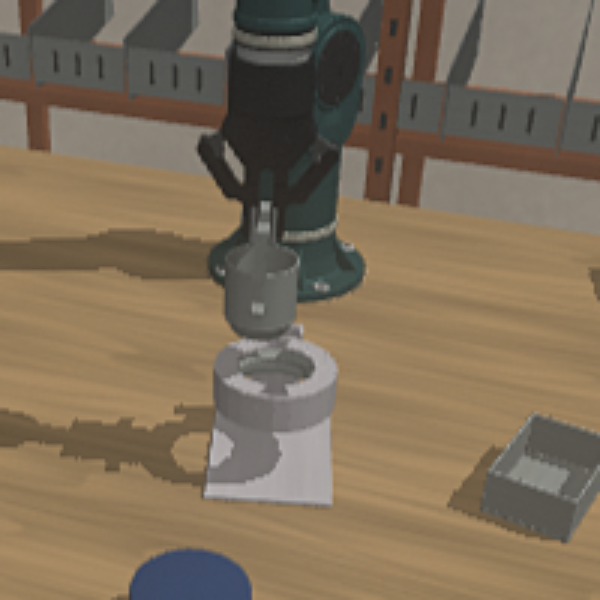

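The can hangs upright at (262,290) in the crop, just above and to the left of the ring at (276,370). I'll continue until it is over the axis.

>>> jog_arm(commands="1 0.2 -0.05 0.15 -0.02 0.02 -0.1; 1 0.15 -0.04 0.15 0 0.01 -0.08; 1 0.1 -0.02 0.15 0 0.01 -0.05; 1 0.03 -0.02 0.1 0 0 -0.03; 1 0 0 0.05 0 0 0")

```text
time_s: 8.35
ee_pos: [0.4662, 0.115, 0.2275]
orientation: [-3.138, 0.004, 1.827]
contact_force: [-0.0, -0.5, -3.0]
gripper_width: 0.0107
```

Run:
```python
from h import *
np.set_printoptions(precision=4,suppress=True)
im,d=robot.camera("scene")
im,d=robot.camera("wrist");s=robot.observe();cv2.imwrite("pics/w6.png",im[:,:,::-1]);W=wcloud(d,s["ee_pos"],s["orientation"]);fitring(W,(.465,.1215))
plan([.4665,.121,.190],1.836,4,1)
```

```text
ring n 4603 zr 0.1182523300650117 c [0.464 0.122] score 4511 1 gap n 277 deg 11.741728590378136
   side 120 277 189.84405894110296 179.64654704304255 221.3728834402243
t 8.45 pos [0.4664 0.115  0.2277] eul [-3.138   0.0037  1.8268] dw [ 0.0001  0.006  -0.0377] rv [-0.0036  0.0037 -0.0092] F [-0.5577 -0.6618 -3.0389] M [-0.0425 -0.0653  0.0291] w 0.01093292936581279
1.00 0.04 0.01 0.24 -0.01 0.01 -0.03;  1.00 0.04 0.01 0.24 -0.01 0.01 -0.03;  1.00 0.04 0.01 0.24 -0.01 0.01 -0.03;  1.00 0.04 0.01 0.24 -0.01 0.01 -0.03
```

View pics/w6.png

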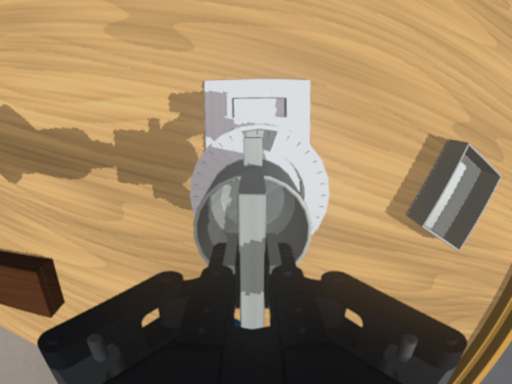

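The ring sits around (258,185). The handle lines up with the near gap at (258,135), and the can is about 6 mm short to the left. I'll correct that, then lower.

>>> jog_arm(commands="1 0.1 0.01 0.15 -0.02 0.02 -0.06; 1 0.08 0.01 0.15 0 0.01 -0.06; 1 0.05 0 0.1 0 0 -0.03; 1 0.02 0 0.1 0 0 0; 1 0 0 0.05 0 0 0")

```text
time_s: 8.95
ee_pos: [0.4654, 0.1259, 0.2045]
orientation: [3.142, 0.001, 1.839]
contact_force: [-0.7, -0.3, -3.8]
gripper_width: 0.0107
```

Run:
```python
from h import *
np.set_printoptions(precision=4,suppress=True)
plan([.4667,.1215,.180],1.836,3,1)
```

```text
t 8.95 pos [0.4654 0.1259 0.2045] eul [3.1415 0.001  1.8393] dw [ 0.0013 -0.0044 -0.0245] rv [0.0001 0.001  0.0033] F [-0.6776 -0.2834 -3.7533] M [0.0083 0.0143 0.038 ] w 0.01074988735607434
1.00 -0.04 0.00 0.20 0.00 0.00 0.01;  1.00 -0.04 0.00 0.20 0.00 0.00 0.01;  1.00 -0.04 0.00 0.20 0.00 0.00 0.01
```

>>> jog_arm(commands="1 -0.06 0.01 0.05 0 0 0; 1 -0.04 0.01 0.05 0 0 0; 1 -0.01 0 0.05 0 0 0; 1 0 0 0 0 0 0")

```text
time_s: 9.35
ee_pos: [0.4676, 0.1211, 0.1977]
orientation: [-3.141, 0.001, 1.839]
contact_force: [0.5, -0.1, -2.4]
gripper_width: 0.0108
```

Run:
```python
from h import *
np.set_printoptions(precision=4,suppress=True)
plan([.4667,.1215,.180],1.836,3,1)
```

```text
t 9.35 pos [0.4676 0.1211 0.1977] eul [-3.1413  0.0013  1.8389] dw [-0.0009  0.0004 -0.0177] rv [-0.0003  0.0013  0.0029] F [ 0.5276 -0.119  -2.4164] M [0.0337 0.0513 0.0087] w 0.010834159940259085
1.00 0.01 -0.01 0.15 -0.00 0.01 0.01;  1.00 0.01 -0.01 0.15 -0.00 0.01 0.01;  1.00 0.01 -0.01 0.15 -0.00 0.01 0.01
```

>>> jog_arm(commands="1 0 -0.02 0.12 0 0.01 0.02; 1 0 -0.01 0.12 0 0 0.01; 1 0 0 0.1 0 0 0; 1 0 0 0.05 0 0 0")

```text
time_s: 9.75
ee_pos: [0.4667, 0.1207, 0.1811]
orientation: [3.141, 0.001, 1.836]
contact_force: [-0.5, 0.3, -2.2]
gripper_width: 0.0108
```

Run:
```python
from h import *
np.set_printoptions(precision=4,suppress=True)
plan([.4667,.1215,.160],1.836,4,1)
im,d=robot.camera("top"); cv2.imwrite("pics/t7.png",cv2.resize(im[190:285,210:295,::-1],None,fx=6,fy=6))
im,d=robot.camera("scene"); cv2.imwrite("pics/s7.png",cv2.resize(im[120:240,220:320,::-1],None,fx=5,fy=5))
im,d=robot.camera("wrist"); cv2.imwrite("pics/w7.png",im[:,:,::-1])
a=cv2.imread("pics/t7.png");b=cv2.imread("pics/s7.png");b=cv2.resize(b,(int(b.shape[1]*570/600),570));a=a[:,:300+0] if 0 else cv2.resize(a,(320,358))
```

```text
t 9.75 pos [0.4667 0.1207 0.1811] eul [3.141  0.0005 1.8357] dw [ 0.      0.0008 -0.0211] rv [ 0.0006  0.0005 -0.0003] F [-0.4747  0.2784 -2.1808] M [-0.0321  0.0574 -0.0534] w 0.010789255842254465
1.00 0.01 0.00 0.13 0.00 0.00 -0.00;  1.00 0.01 0.00 0.13 0.00 0.00 -0.00;  1.00 0.01 0.00 0.13 0.00 0.00 -0.00;  1.00 0.01 0.00 0.13 0.00 0.00 -0.00
```

View pics/s7.png

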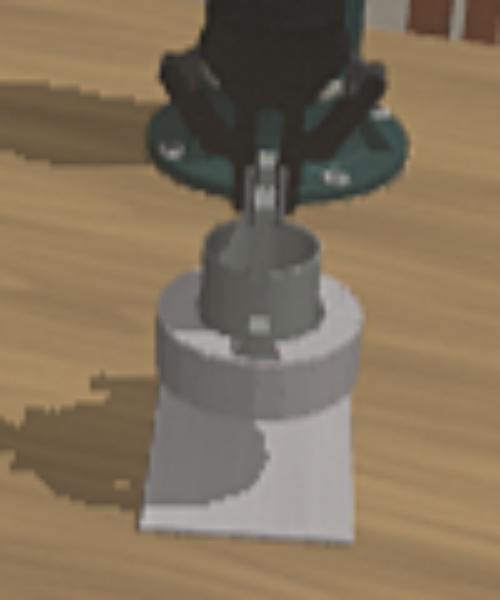

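View pics/w7.png

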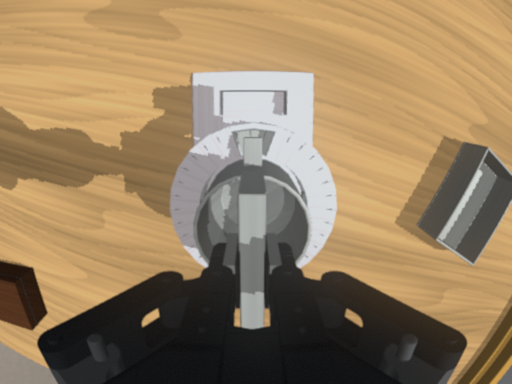

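In the scene crop the lug at (260,325) is right above the gap at (257,350). In the wrist view the handle at (253,150) is centred on the gap at (253,137). I'll lower it gently.

>>> jog_arm(commands="1 0.01 0 0.1 0 0 0; 1 0.01 0 0.1 0 0 0; 1 0 0 0.08 0 0 0; 1 0 0 0.05 0 0 0")

```text
time_s: 10.3
ee_pos: [0.4673, 0.122, 0.1678]
orientation: [3.139, 0.0, 1.836]
contact_force: [0.7, 0.4, -2.7]
gripper_width: 0.0108
```

Run:
```python
from h import *
np.set_printoptions(precision=4,suppress=True)
plan([.4667,.1215,.160],1.836,4,1)
```

```text
t 10.3 pos [0.4673 0.122  0.1678] eul [3.139  0.0003 1.8357] dw [-0.0006 -0.0005 -0.0078] rv [ 0.0025  0.0003 -0.0003] F [ 0.7243  0.3514 -2.7013] M [0.0143 0.0305 0.0362] w 0.010811840297916089
1.00 -0.00 -0.00 0.05 0.01 0.00 -0.00;  1.00 -0.00 -0.00 0.05 0.01 0.00 -0.00;  1.00 -0.00 -0.00 0.05 0.01 0.00 -0.00;  1.00 -0.00 -0.00 0.05 0.01 0.00 -0.00
```

Lugs are passing the lip with no contact force so far. I'll lower on to the seat.

>>> jog_arm(commands="1 0 0 0.07 0.02 0 0; 1 0 0 0.06 0 0 0; 1 0 0 0.05 0 0 0")

```text
time_s: 10.6
ee_pos: [0.4673, 0.1221, 0.1598]
orientation: [3.141, 0.0, 1.836]
contact_force: [0.4, 0.2, -3.7]
gripper_width: 0.0106
```

>>> jog_arm(commands="1 0 0 0.05 0.01 0 0; 1 0 0 0.04 0 0 0")

```text
time_s: 10.8
ee_pos: [0.4672, 0.1221, 0.1563]
orientation: [-3.141, 0.001, 1.836]
contact_force: [-1.6, -0.5, 3.0]
gripper_width: 0.0111
```

Run:
```python
from h import *
np.set_printoptions(precision=4,suppress=True)
plan([.4667,.1215,.158],1.836,2,1)
```

```text
t 10.8 pos [0.4672 0.1221 0.1563] eul [-3.1411  0.0008  1.8357] dw [-0.0005 -0.0006  0.0017] rv [-0.0005  0.0008 -0.0003] F [-1.638  -0.5199  2.9846] M [-0.1583  0.2393  0.0006] w 0.011082985854923361
1.00 -0.01 -0.01 -0.02 -0.00 0.00 -0.00;  1.00 -0.01 -0.01 -0.02 -0.00 0.00 -0.00
```

Contact at the expected height: pressing about 6 N, seat down roughly 1.5 mm. Now I'll turn clockwise in small steps and watch force and height.

```bash
cat >> h.py <<'E'
def turnplan(dth,zt=.1555,c=(.4643,.122),off=(.0009,-.0026)):
    s=robot.observe(); e=s["orientation"]; y1=e[2]-dth
    R1=Ro.from_euler("xyz",[np.pi,0,y1]).as_matrix()
    off3=np.array([off[0],off[1],0]); tp=np.array([c[0],c[1],zt])-R1@off3
    R=Ro.from_euler("xyz",e); sh=R.inv().apply(tp-s["ee_pos"])/.04; rv=(R.inv()*Ro.from_matrix(R1)).as_rotvec()/.08
    cn=s["ee_pos"]+R.apply(off3)
    print("t %.2f turned %.3f"%(s["time_s"],1.836-e[2]),"canaxis",cn[:2],"TCPz %.4f"%s["ee_pos"][2],"F",s["contact_force"],"M",s["wrist_torque"],"w %.4f"%s["gripper_width"],"tilt",e[0]-np.sign(e[0])*np.pi,e[1]); print("total shift",sh,"rot",rv)
E
python3 -c "
from h import *
np.set_printoptions(precision=3,suppress=True)
turnplan(.12)"
```

```text
t 10.80 turned 0.000 canaxis [0.464 0.122] TCPz 0.1563 F [-1.638 -0.52   2.985] M [-0.158  0.239  0.001] w 0.0111 tilt 0.000480601395211 0.0007882423692833207
total shift [-0.015 -0.009  0.021] rot [-0.005  0.01   1.5  ]
```

>>> jog_arm(commands="1 0 0 0.03 0 0 0.5; 1 0 0 0.02 0 0 0.5; 1 0 0 0.02 0 0 0.5")

```text
time_s: 11.1
ee_pos: [0.4682, 0.1234, 0.155]
orientation: [3.139, 0.001, 1.714]
contact_force: [-3.3, -0.9, 4.3]
gripper_width: 0.0112
```

```bash
python3 -c "
from h import *
np.set_printoptions(precision=3,suppress=True)
turnplan(.12)"
```

```text
t 11.10 turned 0.122 canaxis [0.465 0.124] TCPz 0.1550 F [-3.277 -0.877  4.253] M [-0.237  0.395  0.158] w 0.0112 tilt -0.002645350893144993 0.0010905238666529815
total shift [-0.05  -0.039 -0.012] rot [0.034 0.012 1.5  ]
```

>>> jog_arm(commands="1 -0.02 -0.02 0 0.02 0 0.5; 1 -0.02 -0.02 0.01 0.02 0 0.5; 1 -0.01 -0.01 0.01 0 0 0.5")

```text
time_s: 11.4
ee_pos: [0.4682, 0.1231, 0.1564]
orientation: [3.137, 0.0, 1.594]
contact_force: [-1.8, -0.5, 3.3]
gripper_width: 0.0108
```

```bash
python3 -c "
from h import *
np.set_printoptions(precision=3,suppress=True)
turnplan(.12)"
```

```text
t 11.40 turned 0.242 canaxis [0.466 0.124] TCPz 0.1564 F [-1.773 -0.529  3.291] M [-0.226  0.357  0.201] w 0.0108 tilt -0.004831628231228624 9.075484377785159e-05
total shift [-0.056 -0.037  0.021] rot [ 0.06  -0.002  1.5  ]
```

>>> jog_arm(commands="1 -0.04 -0.03 0.03 0.05 0 0.5; 1 -0.03 -0.02 0.02 0.02 0 0.5; 1 -0.02 -0.01 0.02 0.02 0 0.3")

```text
time_s: 11.7
ee_pos: [0.4684, 0.1221, 0.1556]
orientation: [3.138, -0.004, 1.487]
contact_force: [-1.2, -0.0, 4.3]
gripper_width: 0.0112
```

```bash
python3 -c "
from h import *
np.set_printoptions(precision=3,suppress=True)
turnplan(.08)"
```

```text
t 11.70 turned 0.349 canaxis [0.466 0.123] TCPz 0.1556 F [-1.16  -0.019  4.309] M [0.053 0.246 0.171] w 0.0112 tilt -0.003881700542924804 -0.004067756825439917
total shift [-0.04  -0.039  0.002] rot [ 0.046 -0.053  1.   ]
```

>>> jog_arm(commands="1 -0.02 -0.04 0.02 0.03 -0.03 0.5; 1 -0.02 -0.03 0.02 0.02 -0.02 0.5")

```text
time_s: 11.9
ee_pos: [0.468, 0.1219, 0.1551]
orientation: [3.137, -0.003, 1.404]
contact_force: [0.3, 0.7, 3.7]
gripper_width: 0.0108
```

```bash
python3 -c "
from h import *
np.set_printoptions(precision=3,suppress=True)
turnplan(.08)"
```

```text
t 11.90 turned 0.432 canaxis [0.466 0.123] TCPz 0.1551 F [0.341 0.719 3.722] M [ 0.047 -0.011  0.208] w 0.0108 tilt -0.0042816813844899215 -0.003123592409370435
total shift [-0.041 -0.028 -0.011] rot [ 0.052 -0.041  1.   ]
```

>>> jog_arm(commands="1 -0.02 -0.03 0.01 0.03 -0.02 0.4; 1 -0.02 -0.02 0.02 0.03 -0.02 0.4")

```text
time_s: 12.1
ee_pos: [0.4677, 0.1217, 0.1548]
orientation: [3.139, -0.003, 1.337]
contact_force: [-0.1, 0.4, 3.6]
gripper_width: 0.0107
```

```bash
python3 -c "
from h import *
np.set_printoptions(precision=3,suppress=True)
turnplan(.08)"
```

```text
t 12.10 turned 0.499 canaxis [0.465 0.123] TCPz 0.1548 F [-0.062  0.371  3.567] M [ 0.074 -0.189  0.142] w 0.0107 tilt -0.002756619164913321 -0.002563438381621541
total shift [-0.039 -0.022 -0.018] rot [ 0.033 -0.033  1.   ]
```

>>> jog_arm(commands="1 -0.01 -0.01 0 0.02 -0.02 0.4; 1 -0.01 -0.01 0.01 0.02 -0.02 0.4")

```text
time_s: 12.3
ee_pos: [0.4676, 0.1215, 0.1548]
orientation: [3.141, -0.001, 1.268]
contact_force: [0.1, 0.8, 4.7]
gripper_width: 0.0108
```

```bash
python3 -c "
from h import *
np.set_printoptions(precision=3,suppress=True)
turnplan(.08)"
```

```text
t 12.30 turned 0.568 canaxis [0.465 0.123] TCPz 0.1548 F [0.139 0.789 4.659] M [ 0.102 -0.225  0.117] w 0.0108 tilt -0.0007749576541948855 -0.000705041262245576
total shift [-0.041 -0.02  -0.018] rot [ 0.009 -0.009  1.   ]
```

>>> jog_arm(commands="1 -0.01 -0.01 0 0.01 -0.01 0.4; 1 -0.01 -0.01 0.01 0.01 0 0.4")

```text
time_s: 12.5
ee_pos: [0.4673, 0.1214, 0.1546]
orientation: [3.141, -0.001, 1.199]
contact_force: [0.5, 1.2, 4.4]
gripper_width: 0.0107
```

```bash
python3 -c "
from h import *
np.set_printoptions(precision=3,suppress=True)
turnplan(.08)"
```

```text
t 12.50 turned 0.637 canaxis [0.465 0.123] TCPz 0.1546 F [0.451 1.162 4.434] M [ 0.082 -0.289  0.203] w 0.0107 tilt -0.00010933111031441456 -0.0009699011264805435
total shift [-0.041 -0.012 -0.023] rot [ 0.001 -0.012  1.   ]
```

>>> jog_arm(commands="1 -0.01 -0.01 0 0 0 0.4; 1 -0.01 -0.01 0 0 0 0.4")

```text
time_s: 12.7
ee_pos: [0.4668, 0.1211, 0.1547]
orientation: [3.141, -0.002, 1.129]
contact_force: [1.4, -0.1, 5.2]
gripper_width: 0.0108
```

```bash
python3 -c "
from h import *
np.set_printoptions(precision=3,suppress=True)
turnplan(.08)"
```

```text
t 12.70 turned 0.707 canaxis [0.465 0.123] TCPz 0.1547 F [ 1.37  -0.053  5.187] M [ 0.076 -0.366  0.12 ] w 0.0108 tilt -0.0007908575271193818 -0.0019243276221851957
total shift [-0.034 -0.002 -0.02 ] rot [ 0.009 -0.024  1.   ]
```

>>> jog_arm(commands="1 -0.01 0 -0.01 0 -0.01 0.4; 1 -0.01 0 0 0 -0.01 0.4")

```text
time_s: 12.9
ee_pos: [0.4664, 0.1206, 0.1552]
orientation: [3.141, -0.001, 1.06]
contact_force: [1.1, 1.7, 3.9]
gripper_width: 0.0108
```

```bash
python3 -c "
from h import *
np.set_printoptions(precision=3,suppress=True)
turnplan(.08)"
```

```text
t 12.90 turned 0.776 canaxis [0.465 0.123] TCPz 0.1552 F [1.104 1.703 3.915] M [ 0.189 -0.306  0.201] w 0.0108 tilt -0.0006614292814157707 -0.0009112761196916619
total shift [-0.023  0.001 -0.008] rot [ 0.008 -0.012  1.   ]
```

>>> jog_arm(commands="1 -0.01 0 0 0 -0.01 0.4; 1 -0.01 0 0 0 0 0.4")

```text
time_s: 13.1
ee_pos: [0.466, 0.1201, 0.1552]
orientation: [3.141, -0.0, 0.99]
contact_force: [1.3, 0.6, 3.9]
gripper_width: 0.0107
```

```bash
python3 -c "
from h import *
np.set_printoptions(precision=3,suppress=True)
turnplan(.08)"
```

```text
t 13.10 turned 0.846 canaxis [0.464 0.122] TCPz 0.1552 F [1.305 0.64  3.93 ] M [ 0.119 -0.319  0.199] w 0.0107 tilt -0.0006229486371038817 -0.00046337105270555234
total shift [-0.011  0.002 -0.007] rot [ 0.008 -0.006  1.   ]
```

>>> jog_arm(commands="1 0 0 0 0 0 0.4; 1 0 0 0.01 0 0 0.4")

```text
time_s: 13.3
ee_pos: [0.4657, 0.1198, 0.1547]
orientation: [3.141, 0.0, 0.92]
contact_force: [0.6, 0.8, 4.4]
gripper_width: 0.0109
```

```bash
python3 -c "
from h import *
np.set_printoptions(precision=3,suppress=True)
turnplan(.08)"
```

```text
t 13.30 turned 0.916 canaxis [0.464 0.122] TCPz 0.1547 F [0.565 0.77  4.421] M [ 0.053 -0.243  0.11 ] w 0.0109 tilt -0.0004604677795212453 0.00024415273670141957
total shift [-0.005  0.003 -0.019] rot [0.006 0.003 1.   ]
```

>>> jog_arm(commands="1 0 0 0 0 0 0.4; 1 0 0 0 0 0 0.4")

```text
time_s: 13.5
ee_pos: [0.4653, 0.1194, 0.1546]
orientation: [3.141, 0.001, 0.85]
contact_force: [0.8, 0.3, 5.2]
gripper_width: 0.0108
```

```bash
python3 -c "
from h import *
np.set_printoptions(precision=3,suppress=True)
turnplan(.08)"
```

```text
t 13.50 turned 0.986 canaxis [0.464 0.122] TCPz 0.1546 F [0.848 0.346 5.232] M [-0.012 -0.232  0.188] w 0.0108 tilt -0.0002026479790098179 0.0014163436899405912
total shift [ 0.005  0.003 -0.023] rot [0.003 0.018 1.   ]
```

>>> jog_arm(commands="1 0 0 -0.01 0 0 0.4; 1 0 0 0 0 0.01 0.4")

```text
time_s: 13.7
ee_pos: [0.4646, 0.1186, 0.1547]
orientation: [3.141, 0.003, 0.78]
contact_force: [0.1, -2.0, 4.3]
gripper_width: 0.0107
```

```bash
python3 -c "
from h import *
np.set_printoptions(precision=3,suppress=True)
turnplan(.08)"
```

```text
t 13.70 turned 1.056 canaxis [0.463 0.121] TCPz 0.1547 F [ 0.113 -2.015  4.277] M [-0.563  0.16   0.038] w 0.0107 tilt -0.00024115616106756832 0.0029804357814700033
total shift [ 0.028 -0.003 -0.019] rot [0.005 0.037 1.   ]
```

The moment changed, so a notch edge may be near. I'll use smaller steps and re-centre.

>>> jog_arm(commands="1 0.02 0 0 0 0.03 0.3")

```text
time_s: 13.8
ee_pos: [0.4643, 0.118, 0.1544]
orientation: [3.141, 0.003, 0.752]
contact_force: [1.1, -1.8, 3.2]
gripper_width: 0.0112
```

```bash
python3 -c "
from h import *
np.set_printoptions(precision=3,suppress=True)
turnplan(.08)"
```

```text
t 13.80 turned 1.084 canaxis [0.463 0.121] TCPz 0.1544 F [ 1.097 -1.817  3.212] M [-0.283  0.323  0.148] w 0.0112 tilt -0.00015001240344325595 0.003254416534399729
total shift [ 0.04  -0.009 -0.026] rot [0.004 0.041 1.   ]
```

>>> jog_arm(commands="1 0.03 0 0 0 0.04 0.3")

```text
time_s: 13.9
ee_pos: [0.4643, 0.1179, 0.1541]
orientation: [3.141, 0.003, 0.726]
contact_force: [0.2, -1.7, 3.5]
gripper_width: 0.0108
```

```bash
python3 -c "
from h import *
np.set_printoptions(precision=3,suppress=True)
turnplan(.08)"
```

```text
t 13.90 turned 1.110 canaxis [0.463 0.12 ] TCPz 0.1541 F [ 0.201 -1.744  3.491] M [-0.338  0.308  0.251] w 0.0108 tilt -0.00010022138003629166 0.0025406674949648433
total shift [ 0.04  -0.014 -0.035] rot [0.003 0.032 1.   ]
```

>>> jog_arm(commands="1 0.03 0 -0.01 0 0.04 0.3")

```text
time_s: 14.0
ee_pos: [0.4643, 0.1179, 0.1542]
orientation: [-3.142, 0.002, 0.699]
contact_force: [-1.1, -2.3, 3.7]
gripper_width: 0.0107
```

```bash
python3 -c "
from h import *
np.set_printoptions(precision=3,suppress=True)
turnplan(.08)"
```

```text
t 14.00 turned 1.137 canaxis [0.463 0.12 ] TCPz 0.1542 F [-1.107 -2.348  3.663] M [-0.345  0.393  0.27 ] w 0.0107 tilt 8.774540347378235e-05 0.001782179652132898
total shift [ 0.039 -0.016 -0.034] rot [-0.     0.022  1.   ]
```

>>> jog_arm(commands="1 0.05 -0.02 -0.01 0 0.02 0; 1 0.04 -0.02 0 0 0.01 0")

```text
time_s: 14.2
ee_pos: [0.4643, 0.1187, 0.1539]
orientation: [3.141, 0.006, 0.697]
contact_force: [-0.2, -4.2, 4.2]
gripper_width: 0.011
```

```bash
python3 -c "
from h import *
np.set_printoptions(precision=3,suppress=True)
turnplan(.08)"
```

```text
t 14.20 turned 1.139 canaxis [0.463 0.121] TCPz 0.1539 F [-0.156 -4.221  4.199] M [-1.091  0.328  0.185] w 0.0110 tilt -0.0008924182621861121 0.005716911530080138
total shift [ 0.025 -0.001 -0.04 ] rot [0.014 0.071 1.   ]
```

Run:
```python
from h import *
from scipy.optimize import least_squares
np.set_printoptions(precision=4,suppress=True)
s=robot.observe();im,d=robot.camera("wrist");cv2.imwrite("pics/w8.png",im[:,:,::-1]);W=wcloud(d,s["ee_pos"],s["orientation"]);np.save("pics/w8.npy",W)
fitring(W,(.465,.1215))
Rt=Ro.from_euler("xyz",s["orientation"]).as_matrix(); T=(W-s["ee_pos"])@Rt
m=np.zeros(T.shape[:2],bool); m[155:250,190:320]=1
k=m&(T[...,2]>.010)&(T[...,2]<.024)&(np.hypot(T[...,0],T[...,1]+.003)>.031)&(np.hypot(T[...,0],T[...,1]+.003)<.042);P=T[k]
f=lambda c:np.hypot(P[:,0]-c[0],P[:,1]-c[1])-.0352
x=least_squares(f,[0,-.003],loss="soft_l1",f_scale=.001).x
print("rim fit",k.sum(),x,np.median(P[:,2]),"world",s["ee_pos"]+Rt@np.array([*x,np.median(P[:,2])]))
m[:]=0;m[130:330,240:266]=1
k=m&(T[...,2]>-.035)&(T[...,2]<-.022)&(abs(T[...,0])<.012); P=T[k]; print(P.min(0),P.max(0),np.median(P,0), "bar top world z",np.median(W[k][:,2]))
A=np.c_[P[:,1],np.ones(len(P))]; print("slope dz/dy",np.linalg.lstsq(A,P[:,2],rcond=None)[0],"dx/dy",np.linalg.lstsq(A,P[:,0],rcond=None)[0])
im,d=robot.camera("scene"); cv2.imwrite("pics/s8.png",cv2.resize(im[120:240,220:320,::-1],None,fx=5,fy=5))
```

```text
ring n 10622 zr 0.11782535919680416 c [0.4635 0.122 ] score 9597 1 gap n 993 deg 16.898054756137164
   side -60 369 11.499202895194074 -2.8717959604320304 32.865831035675576
   side 120 623 200.45102480652037 125.6890758585191 215.2671862425921
rim fit 1151 [-0.0004 -0.0025] 0.019015705004010914 world [0.4623 0.1202 0.1349]
[-0.0064 -0.039  -0.0349] [ 0.0057  0.0335 -0.022 ] [-0.0003 -0.0088 -0.0242] bar top world z 0.1781122657709098
slope dz/dy [ 0.003  -0.0243] dx/dy [-0.0046 -0.0002]
```

View pics/w8.png

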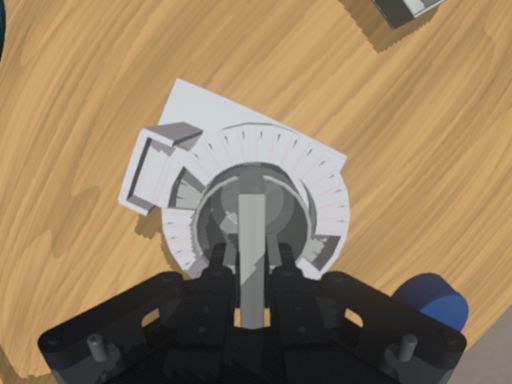

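View pics/s8.png

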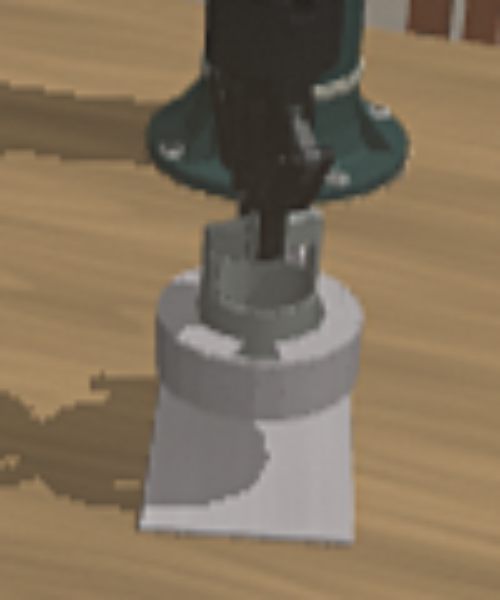

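The handle bar is still vertical in the grip (column 252). The gaps at (185,185) and (325,250) are well clear of the lugs, and the can sits about 2 mm off centre. The lateral force matches friction (μ≈0.6) while dragging the lugs, so I'll unload the seat, re-centre, turn back slightly and press again.

>>> jog_arm(commands="1 0 0 -0.07 0 0 0; 1 0.02 -0.01 -0.05 0 0.03 -0.4; 1 0.03 -0.01 -0.02 0 0.03 -0.4; 1 0 0 0 0 0 -0.2")

```text
time_s: 14.7
ee_pos: [0.4656, 0.1224, 0.1585]
orientation: [-3.14, -0.003, 0.783]
contact_force: [1.2, -2.4, -3.2]
gripper_width: 0.0108
```

```bash
cat >> h.py <<'E'
def wcheck():
    from scipy.optimize import least_squares
    s=robot.observe();im,d=robot.camera("wrist");W=wcloud(d,s["ee_pos"],s["orientation"])
    Rt=Ro.from_euler("xyz",s["orientation"]).as_matrix(); T=(W-s["ee_pos"])@Rt
    m=np.zeros(T.shape[:2],bool); m[155:250,190:320]=1
    k=m&(T[...,2]>.010)&(T[...,2]<.024)&(np.hypot(T[...,0],T[...,1]+.003)>.031)&(np.hypot(T[...,0],T[...,1]+.003)<.042);P=T[k]
    f=lambda c:np.hypot(P[:,0]-c[0],P[:,1]-c[1])-.0352
    x=least_squares(f,[0,-.003],loss="soft_l1",f_scale=.001).x
    w=s["ee_pos"]+Rt@np.array([*x,.019]); print("rim tool",x,"world",w[:2],"err to ring (tool units)",Rt.T@(np.array([.4637,.1219,0])-[w[0],w[1],0])/.04)
    m[:]=0;m[130:330,240:266]=1
    k=m&(T[...,2]>-.035)&(T[...,2]<-.022)&(abs(T[...,0])<.012);print("can z",np.median(W[k][:,2])-.118+.0008)
    fitring(W,(.4637,.1219)); return im
E
python3 -c "
from h import *
np.set_printoptions(precision=4,suppress=True)
wcheck();turnplan(.08)"
```

```text
rim tool [-0.0002 -0.0023] world [0.4638 0.124 ] err to ring (tool units) [-0.0389  0.0343 -0.0002]
can z 0.06546697929045656
ring n 10251 zr 0.11781298327321202 c [0.4637 0.1224] score 9278 1 gap n 835 deg 17.555467249008725
   side -60 212 13.440295287015884 -1.9393801441064005 23.833234220639724
   side 120 622 199.36814230516967 126.00092451565432 213.8365228216202
t 14.75 turned 1.054 canaxis [0.4644 0.1249] TCPz 0.1585 F [ 0.5859 -1.8631 -2.6893] M [-0.6709 -0.2475  0.0059] w 0.0109 tilt 0.0020317035041781395 -0.0027993049381815904
total shift [-0.0582  0.0472  0.0745] rot [-0.0268 -0.034   1.    ]
```

>>> jog_arm(commands="1 -0.03 0.03 0 -0.02 -0.02 0; 1 -0.01 0 0 0 0 0")

```text
time_s: 14.95
ee_pos: [0.4654, 0.1217, 0.1584]
orientation: [-3.14, -0.003, 0.782]
contact_force: [0.7, 0.2, -3.3]
gripper_width: 0.0107
```

```bash
python3 -c "
from h import *
np.set_printoptions(precision=4,suppress=True)
wcheck();turnplan(.08,off=(-.0002,-.0024))"
```

```text
rim tool [-0.0002 -0.0025] world [0.4635 0.1234] err to ring (tool units) [-0.0235  0.029  -0.0001]
can z 0.0654689521593313
ring n 10276 zr 0.1178172499530008 c [0.4637 0.1224] score 9256 1 gap n 847 deg 17.386415329494074
   side -60 223 13.531828927729975 -1.5220918650987785 24.091993651287513
   side 120 623 199.14343741856933 125.95694118208769 214.12044354931086
t 15.00 turned 1.053 canaxis [0.4635 0.1234] TCPz 0.1585 F [ 0.5034 -0.1176 -2.457 ] M [-0.0109  0.0332  0.028 ] w 0.0111 tilt 0.0019949868476123456 -0.0033131502395105095
total shift [-0.0146  0.0399  0.0744] rot [-0.0266 -0.0404  1.    ]
```

>>> jog_arm(commands="1 -0.02 0.03 0.02 -0.03 -0.04 0; 1 -0.01 0.01 0.04 0 0 0; 1 0 0 0.04 0 0 0.1")

```text
time_s: 15.3
ee_pos: [0.4658, 0.1222, 0.1556]
orientation: [3.141, -0.003, 0.776]
contact_force: [-1.1, -0.3, 3.2]
gripper_width: 0.011
```

```bash
python3 -c "
from h import *
np.set_printoptions(precision=4,suppress=True)
wcheck();turnplan(.08,off=(-.0002,-.0024),c=(.4637,.1221))"
```

```text
rim tool [-0.0002 -0.0023] world [0.4641 0.1238] err to ring (tool units) [-0.04    0.0273 -0.0001]
can z 0.06261825783813452
ring n 10578 zr 0.11781623218552428 c [0.4637 0.1224] score 9553 1 gap n 835 deg 18.36301821971501
   side -60 204 12.89998916584953 -2.372629285491797 22.664890150093665
   side 120 630 200.32107345065657 125.73000180280617 243.70856933090852
t 15.35 turned 1.060 canaxis [0.4639 0.1237] TCPz 0.1554 F [-1.464   0.5266  3.2586] M [-0.0969  0.1807 -0.0413] w 0.0106 tilt -0.00010120296094884296 -0.0026689835776214643
total shift [-0.0375  0.0259 -0.0014] rot [-0.0001 -0.0334  1.    ]
```

>>> jog_arm(commands="1 -0.03 0.02 0.01 0 -0.03 0.3; 1 -0.03 0.02 0.01 0 -0.02 0.3")

```text
time_s: 15.55
ee_pos: [0.4663, 0.1218, 0.1554]
orientation: [-3.141, -0.004, 0.727]
contact_force: [-1.6, 2.6, 3.2]
gripper_width: 0.0107
```

```bash
python3 -c "
from h import *
np.set_printoptions(precision=4,suppress=True)
turnplan(.08,off=(-.0002,-.0024),c=(.4637,.1221))"
```

```text
t 15.55 turned 1.109 canaxis [0.4645 0.1235] TCPz 0.1554 F [-1.5688  2.5975  3.218 ] M [0.6285 0.1581 0.1926] w 0.0107 tilt 0.0004767147460098542 -0.003643940650114086
total shift [-0.0433  0.0128 -0.0019] rot [-0.0078 -0.0453  1.    ]
```

>>> jog_arm(commands="1 -0.03 0.01 0.01 0 -0.04 0.3; 1 -0.03 0.01 0.01 0 -0.03 0.3")

```text
time_s: 15.75
ee_pos: [0.4667, 0.1215, 0.1554]
orientation: [-3.141, -0.003, 0.677]
contact_force: [-0.9, 0.0, -2.1]
gripper_width: 0.0106
```

```bash
python3 -c "
from h import *
np.set_printoptions(precision=4,suppress=True)
turnplan(.08,off=(-.0002,-.0024),c=(.4637,.1221))"
```

```text
t 15.75 turned 1.159 canaxis [0.465  0.1232] TCPz 0.1554 F [-0.943   0.0318 -2.0662] M [0.0241 0.1559 0.026 ] w 0.0106 tilt 0.0001385723282165685 -0.002769887008331029
total shift [-0.0476  0.0017 -0.0033] rot [-0.0031 -0.0345  1.    ]
```

Fz jumped from +3.2 to −2.1 at the same height, so the lugs are in the notches at about 1.16 rad. I'll stop turning and lower gently.

>>> jog_arm(commands="1 -0.02 0 0.04 0 -0.02 0; 1 -0.01 0 0.04 0 0 0")

```text
time_s: 15.95
ee_pos: [0.4644, 0.1184, 0.1509]
orientation: [3.141, 0.004, 0.673]
contact_force: [0.1, 1.8, 2.1]
gripper_width: 0.0111
```

```bash
python3 -c "
from h import *
np.set_printoptions(precision=4,suppress=True)
wcheck();turnplan(.0,zt=.1515,off=(-.0002,-.0024),c=(.4637,.1221))"
```

```text
rim tool [-0.0002 -0.0024] world [0.4627 0.1201] err to ring (tool units) [ 0.0475 -0.02   -0.0002]
can z 0.0579217891563878
ring n 10979 zr 0.11780494184034221 c [0.4637 0.1219] score 9982 1 gap n 1097 deg 16.094707758181073
   side -60 442 11.850877032191676 -1.8527303232103507 23.476377809150712
   side 120 654 199.37063004396916 125.97116321452258 214.13453356828194
t 16.00 turned 1.162 canaxis [0.4628 0.1204] TCPz 0.1509 F [-0.8847  1.1861  1.5658] M [-0.0116  0.0646 -0.0122] w 0.0107 tilt 5.163362862337095e-05 0.0031139720106563296
total shift [ 0.043  -0.0196 -0.0164] rot [-0.0006  0.0389 -0.    ]
```

The can is home: z about 57.9 mm, roughly 2 mm off centre, no twist moment. I'll ease off, release and rise.

>>> jog_arm(commands="1 0.03 -0.01 -0.01 0 0.03 0; 0.3 0 0 0 0 0 0; 0 0 0 0 0 0 0; 0 0 0 0 0 0 0; 0 0 0 0 0 0 0; 0 0 0 0 0 0 0")

```text
time_s: 16.6
ee_pos: [0.4649, 0.1177, 0.1507]
orientation: [3.141, 0.004, 0.671]
contact_force: [-0.2, -0.9, 1.0]
gripper_width: 0.0816
```

Run:
```python
from h import *
np.set_printoptions(precision=4,suppress=True)
turnplan(0,zt=.15); im=wcheck(); cv2.imwrite("pics/w9.png",im[:,:,::-1])
```

```text
t 16.60 turned 1.165 canaxis [0.464  0.1203] TCPz 0.1507 F [-0.2479 -0.9207  0.9522] M [-0.0205 -0.0035  0.0587] w 0.0816 tilt -0.0007141467374456312 0.0035430819559367777
total shift [ 0.0333 -0.0291  0.0183] rot [0.0089 0.0443 0.    ]
rim tool [ 0.0002 -0.0034] world [0.4629 0.1205] err to ring (tool units) [ 0.0385 -0.0156 -0.0001]
can z 0.0581428860003653
ring n 13109 zr 0.11785204026786976 c [0.4637 0.1219] score 11465 1 gap n 1091 deg 16.1267534051865
   side -60 438 11.923095114436663 -1.4160000955838161 23.776872790749255
   side 120 652 199.2215602897568 126.5342572320749 213.79389098307902
```

View pics/w9.png

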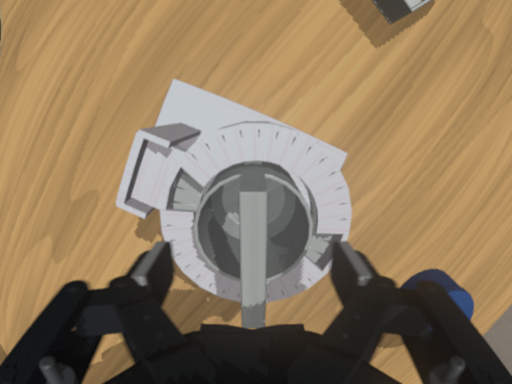

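The fingers are open and clear of the bar at column 253. The can sits in the ring with z about 58 mm. I'll rise straight up.

>>> jog_arm(commands="0 0 0 -0.2 0 0 0; 0 0 0 -0.5 0 0 0; 0 0 0 -0.7 0 0 0; 0 0 0 -0.7 0 0 0; 0 0 0 -0.4 0 0 0; 0 0 0 0 0 0 0")

```text
time_s: 17.25
ee_pos: [0.4646, 0.1185, 0.2562]
orientation: [-3.141, 0.004, 0.673]
contact_force: [0.5, -0.8, 0.1]
gripper_width: 0.0857
```

Run:
```python
from h import *
np.set_printoptions(precision=4,suppress=True)
s=robot.observe();im,d=robot.camera("wrist");cv2.imwrite("pics/w10.png",im[:,:,::-1]);W=wcloud(d,s["ee_pos"],s["orientation"])
print(s["time_s"],s["ee_pos"],s["contact_force"]);fitring(W,(.4637,.1219))
z=W[...,2];r=np.hypot(W[...,0]-.4637,W[...,1]-.1219)
k=(r<.045)&(z>.16)&(z<.19);P=W[k];print("bar",k.sum(),cv2.minAreaRect((P[:,:2]*1000).astype(np.float32)),"top z",np.median(P[:,2]),"can z",np.median(P[:,2])-.118+.0007)
A=np.c_[P[:,:2]-P[:,:2].mean(0),np.ones(len(P))]; k2=abs(P[:,2]-np.median(P[:,2]))<.003;print("bar slope",np.linalg.lstsq(A[k2],P[k2,2],rcond=None)[0][:2])
k=(r<.045)&(abs(z-.132)<.004);P=W[k][:,:2]
from scipy.optimize import least_squares
q=np.hypot(P[:,0]-.4637,P[:,1]-.1219);P=P[(q>.03)&(q<.041)]
print("rim",least_squares(lambda c:np.hypot(P[:,0]-c[0],P[:,1]-c[1])-.0352,[.4637,.1219],loss="soft_l1",f_scale=.001).x)
im,d=robot.camera("scene"); cv2.imwrite("pics/s10.png",cv2.resize(im[120:240,220:320,::-1],None,fx=5,fy=5))
im2,d=robot.camera("top")
for n,c in [("case",(400,115)),("tin",(248,113)),("bin",(136,246))]: print(n,cloud("top",d)[c[1],c[0]])
old=cv2.imread("pics/top0.png"); 
for n,(x0,y0,x1,y1) in dict(case=(360,85,440,142),tin=(222,88,275,140),bin=(105,212,165,280)).items(): print(n,"mean abs diff",cv2.absdiff(old[y0:y1,x0:x1],im2[y0:y1,x0:x1,::-1].copy()).mean())
```

```text
17.25 [0.4646 0.1185 0.2562] [ 0.4803 -0.7888  0.0852]
ring n 6135 zr 0.11781533576908516 c [0.4637 0.1219] score 5516 1 gap n 548 deg 14.943275327546813
   side -60 254 12.646557535921913 -0.5234649365750588 25.68439979945103
   side 120 293 197.0229008807863 126.59650840047168 211.7618180157004
bar 1376 ((462.4571228027344, 120.85983276367188), (11.994491577148438, 72.78032684326172), 38.47331619262695) top z 0.1752690651627096 can z 0.0579690651627096
bar slope [ 0.0002 -0.0023]
rim [0.462  0.1213]
case [ 0.7463 -0.2291  0.0495]
tin [0.7431 0.1339 0.0606]
bin [0.4172 0.4086 0.0029]
case mean abs diff 10.48077485380117
tin mean abs diff 11.874818577648766
bin mean abs diff 14.047794117647058
```

View pics/w10.png

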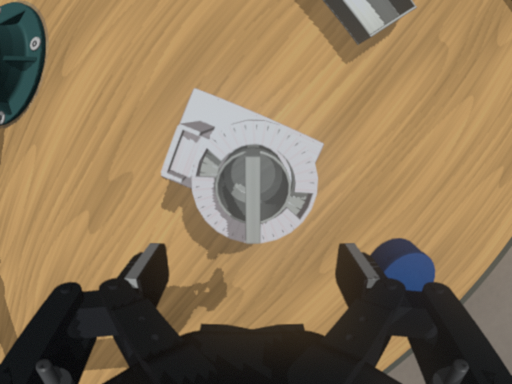

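View pics/s10.png

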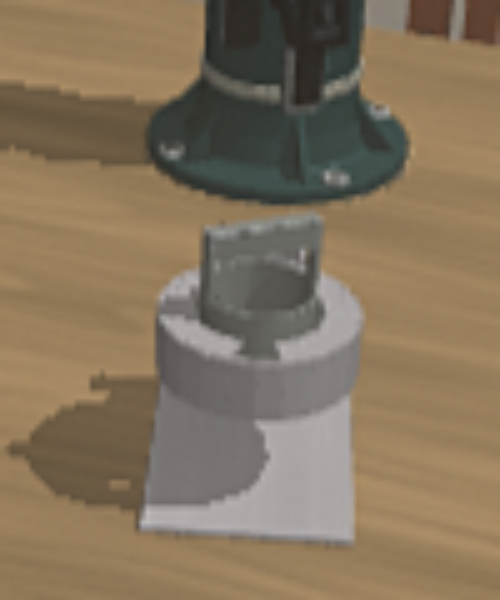

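```bash
python3 -c "
from station import robot
print(robot.hand_in())"
```

```text
the job is handed in; nothing more can be done
None
```

The can is hanging in the ring with its lugs in the locking notches, released and upright. I handed the job in at about 17.4 s; no verdict was reported.

**What I did:** I gripped the can by its handle bar and lowered it through the entry gaps onto the spring seat. I then pressed lightly and turned it clockwise in small steps, with the seat down an estimated 3–5 mm. About 1.05–1.14 rad round, the can had drifted roughly 2 mm off centre and was dragging sideways. I unloaded the seat, backed up slightly, re-centred and pressed again.

**Finding the notches:** At about 1.16 rad the vertical force dropped from +3.2 N to −2.1 N at the same height, which meant the seat had sprung up round the lugs. I stopped turning, lowered the can home, opened the gripper and rose clear.

**Last checks:**

| Check | Measured | Limit |
|---|---|---|
| Can height above stand origin | about 58.0 mm | 55–60.5 mm |
| Offset from ring centre | about 1.5–2 mm | 5 mm |
| Handle bar slope | about 0.002 rad | 0.06 rad |
| Turned from entry gaps | about 1.16 rad | at least 0.38 rad |
| Gripper | open, TCP at z = 0.256 m, force under 1 N | touching nothing |

**Disagreements and gaps:**
- **Ring position:** The cameras differed by 2–4 mm on the ring's x position. I used the wrist camera for both can and ring so the error would cancel.
- **Seat state:** I could only judge how far the seat was pressed and twisted from force and height, not directly.
- **Case, tin and bin:** A before/after comparison of the top pictures showed a mean difference of 10–14 grey levels around each of the three, which I did not explain. Spot depth readings at the same pixels agreed within about 2 mm, and the arm never went near them.

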